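# Stow the washed slicer and show the coarse grater to the check camera

## Task

Change the hand graters over: take the washed blue-handled slicer out of the wire drying rack and slide its blade fully down into the empty slot of the wooden grater stand, let go of it, and only then draw the green-handled coarse grater from the stand. Hold the coarse grater up in the air for the blade check: handle up, toothed face square to the lens of the tripod camera, middle of the toothed face on the lens axis and about 17 cm in front of the lens. Finish while still holding it there, motionless, and leave the orange-handled grater, the camera and the other things on the worktop alone.

Things in the scene. Friction and masses are not known exactly. Their poses are not given: they have to be found in the camera images.
- slicer: Blue-handled slicer: steel blade 62 wide (y), 4 thick (x), 95 high, on it a flat handle 24 wide (y), 14 thick (x), 70 long; 165 mm overall, about 0.12 kg. Origin: middle of its foot; z up to the handle, cutting face looks along -x. Grip the handle across its 14 mm. Starts in the wire rack, foot 5 mm above the worktop, upright or leaning up to 6 degrees about y.
- coarse: Green-handled coarse grater with large teeth; sizes, axes, origin and mass like the slicer, toothed face looks along -x. Starts in one of the three slots of the wooden stand: foot 20 mm above the worktop, 54 mm of the blade in the slot, leaning at most 4 degrees.
- coarse_face (a point): Middle of the toothed face of the coarse grater: 2 mm towards -x and 47.5 mm above its origin, axes as the grater's (-x points out of the toothed face, z to the handle).
- fine: Fine grater with orange handle, same sizes and axes; stands in another slot of the stand and stays there.
- bay_free: Section of the wooden stand with the empty slot: 65.5 x 96 x 62 mm, top 74 mm above the worktop, fixed. Three alike stand side by side along their x, 66 mm apart (order varies). Origin: centre of its underside, 12 mm above the worktop. Slot in the middle of its top: 8 mm wide (x), 67 mm long (y), 54 mm deep, closed floor. A seated grater's foot is 8 mm above this origin, its x along this x.
- rack: Wire drying rack, fixed: white drip tray 150 x 136 x 16 mm with eight steel wire hoops, 14 mm apart along x, 76 mm high. Origin: centre of its underside, z up. The slicer stands between the two middle hoops, its width along y.
- lens (a point): Centre of the lens front of the check camera (grey box, black lens, small tripod; head tilted down 6 to 17 degrees), about 0.21 m above the worktop. It looks along -x of this frame (out of the lens); y to the side, z the picture's up. Camera and head must not be pushed.
- jug: Glass measuring jug, 136 x 110 x 114 mm, bystander. Origin at the centre of its underside.
- jar_blue: Square-shouldered glass jar with blue lid, 70 x 70 x 112 mm, bystander. Origin at the centre of its underside.
- jar_yellow: Small glass spice jar with yellow lid, 49 x 49 x 98 mm, bystander. Origin at the centre of its underside.
- dish: Flat orange glazed spoon rest on the cooktop, 140 mm across, 29 mm high, bystander. Origin at the centre of its underside.
- tin_red: Red spice tin, 32 x 49 x 111 mm, bystander. Origin at the centre of its underside.

How it is judged:
By the outcome, as a careful person would: the job done as asked, in the order asked, and still so for the second after the job is handed in, while the arm keeps its last pose, push and grip.
It also fails if it takes over 62 s, if anything falls off the work surface, if the arm or the gripper's body presses on something with over 40 N, if the wrist force passes 120 N, or if a joint passes its speed limit or range.

## Robot

A 6-joint arm with a two-finger parallel gripper is mounted at the origin on a cart in front of the work surface, level with it; the furniture and walls round the work are solid. World frame = base frame: x ahead of the robot, y to its left, z up, the work surface at z = 0. Lengths are in m, angles in rad, forces in N, time in s.
With the tool pointing down it reaches from about 0.35 to 0.85 m from the base axis. Payload 8.1 kg.
Tool frame: the origin (TCP) lies at the very end of the fingers, on their centre line; the grasp point (between the pads) lies 19 mm behind it; x points along the fingers, z is the direction in which the jaws open and shut, and the axes are right-handed (so a half turn about x gives the same grasp; the last joint's range is limited). The gripper opens to 85 mm and grips with 20 to 120 N. Pads are 22 mm wide; open, the fingers measure 114 mm over their backs; the gripper's body (76 mm by 85 mm) begins 54 mm behind the grasp point. The pads swing forward as they close: fully open they stand 13 mm farther back than shut.
Start: joints at [1.08, 0.13, 1.488, -0, 1.523, -0.085], TCP at [0.237, 0.551, 0.201] pointing down, gripper open.
Joint ranges: [-2.96, 2.96], [-0.89, 2.26], [0.02, 2.5], [-1.34, 4.48], [0, 2.73], [-2.66, 2.66]. Speed limits (rad/s): [2.39, 2.39, 2.79, 3.14, 3.14, 3.14].

## Interface

Orientations are given as a unit quaternion [x, y, z, w].
In Python, from cell import r gives the robot as it stands.
- The arm moves only by the tool send_rows, never from a script. Its argument "commands" is a list of rows, each a list of 3 entries, a list of its own where there are three numbers: the shift along the world's x, y, z each as a share of 0.15 m, from -1 to 1, then the turn about the world's z as a share of 2 rad, from -1 to 1, then the opening, from -1 (shut) to 1 (fully open). In form: [[[dx, dy, dz], twist, hand], ...]. A call has 1 to 8 rows; each row is the pose to reach, as a shift and turn from the pose measured when the call began; what a row does not reach only later rows make up. A row lasts 1/8 s, in which the tool goes at most 62.5 mm and 10.7 degrees, less where a joint would pass 70% of its speed; a pose out of reach is approached as far as the arm can. A call with a number of a shift or a turn outside -1 to 1 is refused whole. A call with a gripper value outside its range is refused whole. The fingers move at their own pace and stop on an object; "newtons" is the grip in N (left out, the last holds). Time passes only in rows, so rows that repeat a pose let the fingers close. It gives the time, the measured TCP pose, the force and the opening at its end, in the units of the state.
- r.read_state(): the state, without advancing time (a new reading comes with each control period).
- r.get_image(name): name is "scene" or "side" or "wrist"; returns the picture (420x560x3 uint8, red, green, blue); there is no depth.
- r.camera_model(name): a dict with "fovy" (degrees; the focal length in pixels is half the picture's height over the tangent of half this angle, whatever the lens; pixels are square), "cx", "cy" (the principal point, pixels), "T" (4x4, takes a point from camera to world coordinates). Camera axes: x right, y down, z forward; pixel columns grow to the right and rows downward; lengths in m; the calibration is good to about 2 mm. A picture is of the moment at which its call begins: read the wrist's pose just before it. camera_model takes no time and is no camera call; for the wrist camera it gives the pose at the moment of the call.
- r.hand_in(): hands the job in, once; it reports no verdict.
The state is a dict: "t": time; "q": joint angles; "qvel": joint speeds; "effort": joint torques, N m; "eef_pos": TCP position; "tool_rot": TCP orientation; "force": force on the tool from outside, world axes, zero at the start; "torque": the same for the moment, N m; "opening": opening from 0.0 (shut) to 1.0 (fully open).
Only numpy, scipy, OpenCV 4.12 (cv2) and the standard library are available. Lean on these libraries where they do the work, as an engineer would, in place of code of your own. Each camera call takes 0.05 s, during which the arm holds its last target.

## Working session

There is one attempt and no reset: what is moved stays moved. The work goes in short steps, Python scripts to look and compute and a tool call to move; the robot and the scene stay as the last step left them, time stands still between calls to the robot, and variables do not carry over. Pictures are saved under pics/ and viewed, and the job is handed in when it is done.

Besides the shell and the picture viewer there is one more tool, called after "Emit:" by a JSON object that holds its "api" and its "payload". send_rows: Moves the arm, as the interface text tells. Its arguments: {"type":"object","properties":{"commands":{"type":"array"},"newtons":{"type":"number"}},"required":["commands"]}

```bash
ls; mkdir -p pics
python3 - <<'E'
from cell import r
import cv2
s=r.read_state();print(s)
for n in("scene","side","wrist"):
    m=r.camera_model(n);print(n,m)
    im=r.get_image(n);cv2.imwrite(f"pics/{n}0.png",im[:,:,::-1])
E
```

```text
pics
{'t': 0.0, 'q': array([ 1.07958589e+00,  1.31148680e-01,  1.48929369e+00,  5.72189080e-06,
        1.52298354e+00, -8.54223174e-02]), 'qvel': array([ 0.00043096,  0.0006832 ,  0.0001258 , -0.00108498, -0.00125297,
        0.0019066 ]), 'effort': array([-5.98751976e-04, -5.69437373e+01, -5.00522268e+01, -2.54736542e-04,
        1.57691503e-02,  1.27413182e-05]), 'eef_pos': array([0.23654996, 0.55074562, 0.20034402]), 'tool_rot': array([-0.38929838,  0.59106667,  0.38868378,  0.58992532]), 'force': array([ 0.04205813,  0.71315512, -0.04296242]), 'torque': array([-0.01271562,  0.05138404, -0.02766597]), 'opening': 1.0000105420238294}
scene {'fovy': 47.288994534347786, 'cx': 283.3992997207718, 'cy': 207.24066121808346, 'T': array([[-0.87792613, -0.35630776,  0.31982885,  0.10660096],
       [-0.47859635,  0.63376381, -0.60769151,  0.69818323],
       [ 0.01382925, -0.68657718, -0.7269254 ,  1.14598481],
       [ 0.        ,  0.        ,  0.        ,  1.        ]])}
side {'fovy': 44.21609939738637, 'cx': 277.186841237116, 'cy': 220.24068165115312, 'T': array([[-0.87728537, -0.34580275,  0.33285259, -0.0748995 ],
       [-0.47995017,  0.63819931, -0.60195471,  0.98076675],
       [-0.0042687 , -0.68783872, -0.725851  ,  1.49424478],
       [ 0.        ,  0.        ,  0.        ,  1.        ]])}
wrist {'fovy': 65.17057420732827, 'cx': 280.10004076427333, 'cy': 208.5587697166035, 'T': array([[ 0.39433919,  0.88606933,  0.24367548,  0.17413281],
       [ 0.91896371, -0.37978456, -0.10615739,  0.57766504],
       [-0.00151863,  0.26579094, -0.9640295 ,  0.37227749],
       [ 0.        ,  0.        ,  0.        ,  1.        ]])}
```

View pics/scene0.png

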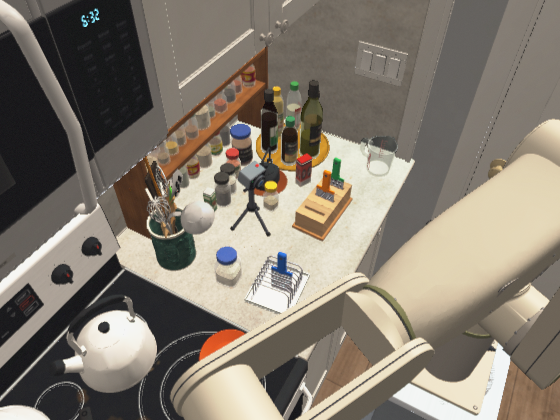

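View pics/side0.png

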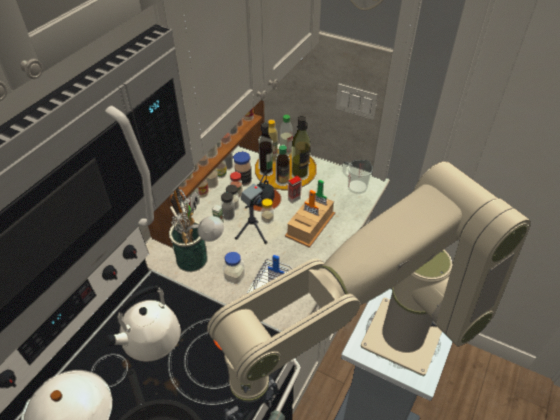

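View pics/wrist0.png

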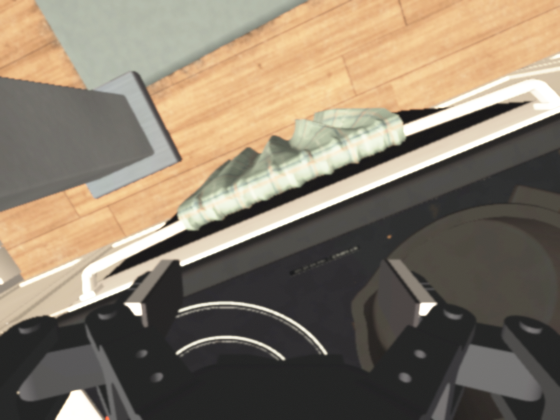

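```bash
cat > h.py <<'E'
from cell import r
import cv2,numpy as np
from scipy.spatial.transform import Rotation as R
def cam(n):
    m=r.camera_model(n);f=210/np.tan(np.radians(m['fovy'])/2)
    return f,m['cx'],m['cy'],np.array(m['T'])
def ray(c,u,v):
    f,cx,cy,T=c;d=T[:3,:3]@np.array([(u-cx)/f,(v-cy)/f,1]);return T[:3,3],d
def atz(c,u,v,z):
    o,d=ray(c,u,v);return o+d*(z-o[2])/d[2]
def proj(c,p):
    f,cx,cy,T=c;p=np.atleast_2d(p);q=(p-T[:3,3])@T[:3,:3];return np.c_[cx+f*q[:,0]/q[:,2],cy+f*q[:,1]/q[:,2]]
def tri(obs):
    A=np.zeros((3,3));b=np.zeros(3)
    for c,u,v in obs:
        o,d=ray(c,u,v);d=d/np.linalg.norm(d);P=np.eye(3)-np.outer(d,d);A+=P;b+=P@o
    x=np.linalg.solve(A,b);return x,[np.round(proj(c,x)[0]-[u,v],1).tolist() for c,u,v in obs]
def crop(src,dst,x0,y0,x1,y1,k):
    im=cv2.imread(src)[y0:y1,x0:x1];cv2.imwrite(dst,cv2.resize(im,None,fx=k,fy=k,interpolation=cv2.INTER_CUBIC))
E
python3 - <<'E'
from h import *
crop('pics/scene0.png','pics/sc_a.png',220,130,400,265,4.4)
crop('pics/scene0.png','pics/sc_b.png',190,220,330,325,5.6)
s=r.read_state();print(R.from_quat(s['tool_rot']).as_matrix())
c=cam('scene')
for u,v,z in[(278,290,.0),(282,255,.17),(327,175,.18),(336,160,.18),(322,215,.074),(252,205,0)]:print(u,v,atz(c,u,v,z).round(3))
E
```

```text
[[-7.12481384e-04 -9.18775458e-01  3.94779876e-01]
 [-1.28606694e-03  3.94780492e-01  9.18774569e-01]
 [-9.99998919e-01  1.46896428e-04 -1.46288049e-03]]
278 290 [0.47 0.03 0.  ]
282 255 [0.459 0.032 0.17 ]
327 175 [ 0.482 -0.288  0.18 ]
336 160 [ 0.486 -0.363  0.18 ]
322 215 [ 0.461 -0.227  0.074]
252 205 [ 0.706 -0.218  0.   ]
```

View pics/sc_a.png

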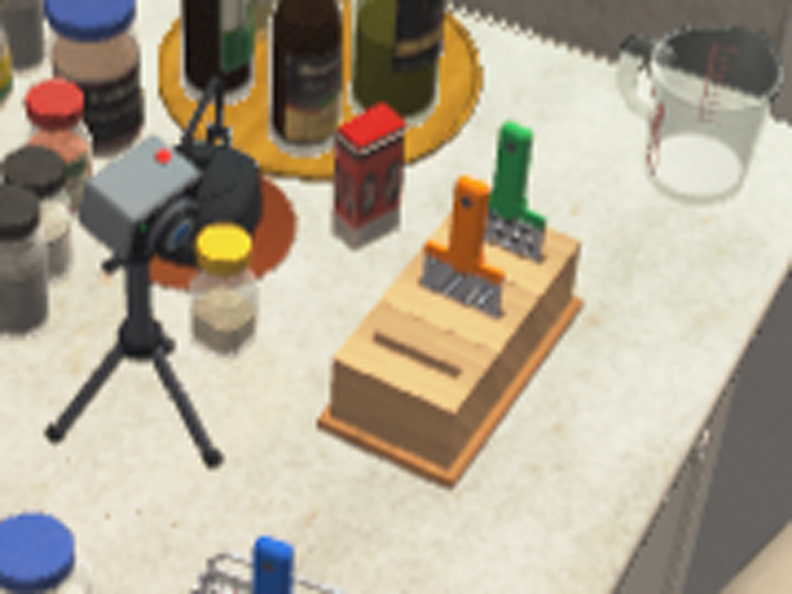

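View pics/sc_b.png

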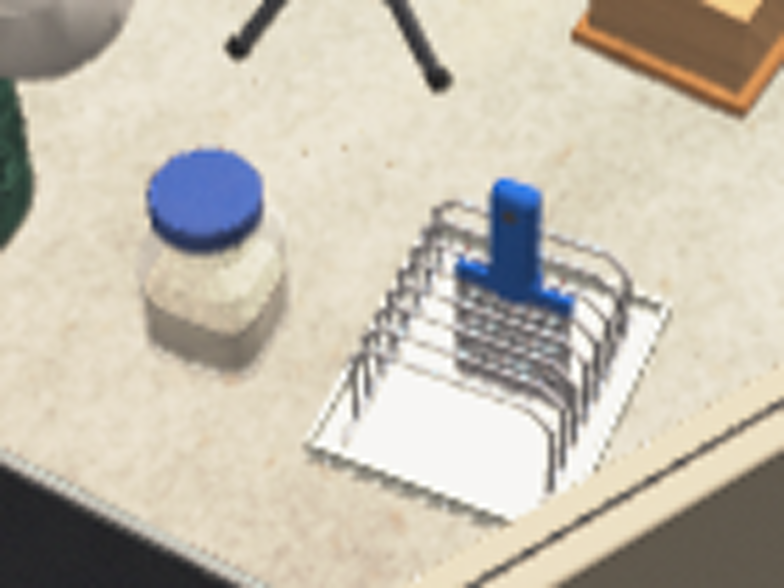

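Run:
```python
from h import *
c=cam('scene')
g=lambda x,y,z:atz(c,220+x/4.4-.4,130+y/4.4-.4,z).round(4)
g2=lambda x,y,z:atz(c,190+x/5.6-.4,220+y/5.6-.4,z).round(4)
print('slot ends',g(376,340,.074),g(460,371,.074))
print('top corners',g(332,361,.074),g(455,410,.074),g(581,242,.074))
print('base corners',g(320,422,.0),g(452,487,.0),g(581,307,.0))
print('green top',g(516,124,.185),'orange',g(472,179,.185),'blue',g2(516,184,.17))
print('tray',g2(308,450,.008),g2(668,305,.008),g2(440,205,.076),g2(615,265,.076),g2(362,350,.076),g2(550,420,.076))
print('lens',g(180,235,.21),'cam top red',g(163,157,.25))
print('tripod feet',g(54,435,0),g(213,460,0))
print('jar yellow',g(224,240,.098),'tin',g(370,125,.111),'jarblue',g2(205,195,.112))
```

```text
slot ends [ 0.5209 -0.232   0.074 ] [ 0.4569 -0.2342  0.074 ]
top corners [ 0.5384 -0.1992  0.074 ] [ 0.4445 -0.1999  0.074 ] [ 0.4343 -0.3942  0.074 ]
base corners [ 0.5479 -0.2037  0.    ] [ 0.4387 -0.1955  0.    ] [ 0.429  -0.4036  0.    ]
green top [ 0.4864 -0.3682  0.185 ] orange [ 0.489  -0.3016  0.185 ] blue [0.4632 0.0247 0.17  ]
tray [0.5323 0.1079 0.008 ] [ 0.4161 -0.0562  0.008 ] [ 0.5243 -0.01    0.076 ] [ 0.431  -0.0198  0.076 ] [0.5136 0.0834 0.076 ] [0.4167 0.0743 0.076 ]
lens [ 0.6195 -0.1351  0.21  ] cam top red [ 0.6434 -0.1559  0.25  ]
tripod feet [ 0.7083 -0.0996  0.    ] [ 0.5974 -0.1349  0.    ]
jar yellow [ 0.6509 -0.2458  0.098 ] tin [ 0.6104 -0.3954  0.111 ] jarblue [0.6124 0.064  0.112 ]
```

Emit:
{"api": "send_rows", "payload": {"commands": [[[0.2,-0.4,0.4],-0.1,1],[[0.3,-0.8,0.8],-0.2,1],[[0.3,-1,1],-0.28,1],[[0.3,-1,1],-0.3,1]]}}

```text
t: 0.65
eef_pos: [0.2824, 0.3996, 0.3538]
tool_rot: [-0.195, 0.679, 0.196, 0.68]
force: [-0.4, 0.7, -0.5]
opening: 1.0
```

Emit:
{"api": "send_rows", "payload": {"commands": [[[0.1,-0.4,0],-0.1,1],[[0.2,-0.8,0],-0.2,1],[[0.3,-1,0],-0.28,1],[[0.3,-1,0],-0.28,1]]}}

```text
t: 1.15
eef_pos: [0.3282, 0.2479, 0.3539]
tool_rot: [0.002, 0.706, -0.001, 0.708]
force: [0.4, 0.6, -0.1]
opening: 0.996
```

Emit:
{"api": "send_rows", "payload": {"commands": [[[0.4,-0.3,0],0,1],[[0.8,-0.6,0],0,1],[[0.9,-0.8,0],0,1],[[0.9,-0.8,0],0,1]]}}

```text
t: 1.65
eef_pos: [0.4647, 0.1257, 0.3525]
tool_rot: [0.002, 0.707, -0.002, 0.707]
force: [0.1, 0.9, -0.9]
opening: 1.001
```

Run:
```python
from h import *
m=r.camera_model('wrist');np.save('w1.npy',m['T'])
im=r.get_image('wrist');cv2.imwrite("pics/w1.png",im[:,:,::-1]);print(r.read_state()['eef_pos'])
```

```text
[0.46372099 0.12729709 0.35287434]
```

View pics/w1.png

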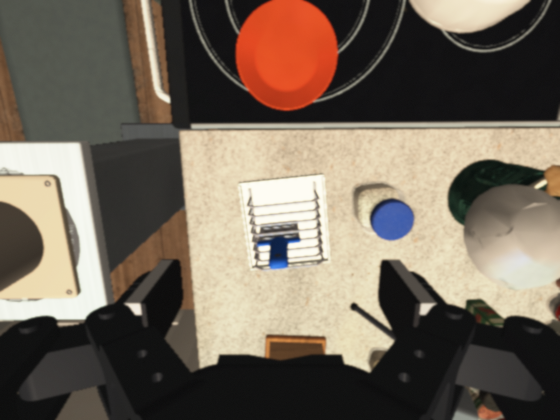

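Run:
```python
from h import *
crop('pics/w1.png','pics/w1a.png',230,165,340,280,5)
```

```text
(no output)
```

View pics/w1a.png

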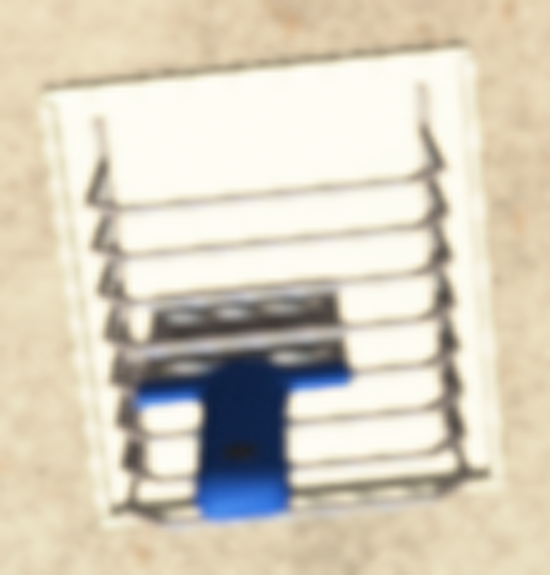

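Run:
```python
from h import *
c=cam('wrist')
c=(c[0],c[1],c[2],np.load('w1.npy'))
g=lambda x,y,z:atz(c,230+x/5-.4,165+y/5-.4,z).round(4)
print('shoulder',g(136,395,.1),g(352,373,.1))
print('handle top',g(202,488,.17),g(290,484,.17),g(200,517,.17),g(288,512,.17))
print('foot',g(150,300,.005),g(335,287,.005))
print('hoops top',[ (g(a,b,.076),g(d,e,.076)) for a,b,d,e in[(105,210,425,180),(115,258,437,225),(120,303,445,270),(120,355,450,318),(130,395,455,365),(140,435,455,405),(150,478,460,450)]])
print('tray',g(43,92,.016),g(470,50,.016),g(105,525,.016))
```

```text
shoulder [0.4314 0.0261 0.1   ] [0.491  0.0322 0.1   ]
handle top [0.4517 0.0303 0.17  ] [0.4723 0.0312 0.17  ] [0.4511 0.0229 0.17  ] [0.4718 0.024  0.17  ]
foot [0.4296 0.0225 0.005 ] [0.491  0.0266 0.005 ]
hoops top [(array([0.4222, 0.0726, 0.076 ]), array([0.5125, 0.0807, 0.076 ])), (array([0.4246, 0.0584, 0.076 ]), array([0.5161, 0.0676, 0.076 ])), (array([0.4257, 0.045 , 0.076 ]), array([0.5187, 0.0542, 0.076 ])), (array([0.4253, 0.0291, 0.076 ]), array([0.5205, 0.0398, 0.076 ])), (array([0.4278, 0.0167, 0.076 ]), array([0.5224, 0.0254, 0.076 ])), (array([0.4304, 0.0041, 0.076 ]), array([0.5227, 0.0129, 0.076 ])), (array([ 0.433 , -0.0096,  0.076 ]), array([ 0.5245, -0.0013,  0.076 ]))]
tray [0.3983 0.095  0.016 ] [0.5321 0.1074 0.016 ] [ 0.4133 -0.0538  0.016 ]
```

Emit:
{"api": "send_rows", "payload": {"commands": [[[0,-0.4,0],0,1],[[0,-0.8,0],0,1],[[0,-1,0],0,1],[[0,-1,0],0,1]]}}

```text
t: 2.2
eef_pos: [0.4635, -0.0227, 0.3529]
tool_rot: [0.002, 0.707, -0.001, 0.707]
force: [0.3, 0.3, -0.6]
opening: 1.001
```

```bash
cat >> h.py <<'E'
def snap(n):
    m=r.camera_model('wrist');np.save(n+'.npy',m['T'])
    im=r.get_image('wrist');cv2.imwrite(f"pics/{n}.png",im[:,:,::-1]);s=r.read_state();print(s['t'],s['eef_pos'],s['force'])
def wc(n):
    c=cam('wrist');return (c[0],c[1],c[2],np.load(n+'.npy'))
E
python3 -c "
from h import *
snap('w2')"
```

```text
2.25 [ 0.46359984 -0.02166089  0.35292482] [-0.41041803  0.57496465 -0.28028366]
```

View pics/w2.png

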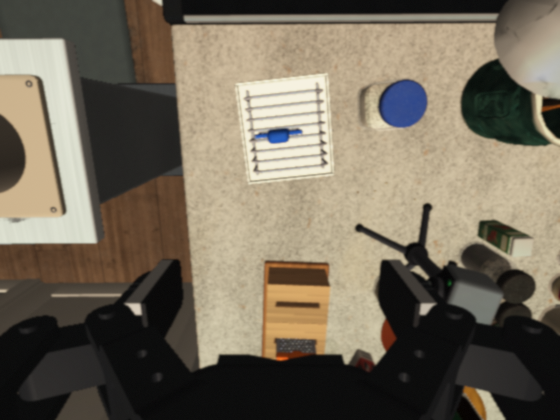

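Emit:
{"api": "send_rows", "payload": {"commands": [[[0,-0.4,0],0,1],[[0.1,-0.8,0],0,1],[[0.1,-1,0],0,1],[[0.1,-1,0],0,1]]}}

```text
t: 2.75
eef_pos: [0.479, -0.1713, 0.3524]
tool_rot: [0.002, 0.707, -0.001, 0.707]
force: [-0.0, 0.3, 0.0]
opening: 0.999
```

```bash
python3 -c "
from h import *
snap('w3')"
```

```text
2.8 [ 0.47906504 -0.17023434  0.35267178] [-0.25609428 -0.08789535 -0.78933237]
```

View pics/w3.png

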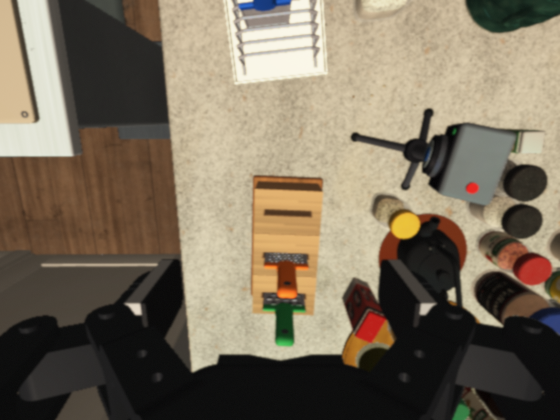

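Run:
```python
from h import *
crop('pics/w3.png','pics/w3a.png',345,95,555,245,3.8)
crop('pics/w3.png','pics/w3b.png',240,165,340,350,4)
crop('pics/w2.png','pics/w2a.png',345,195,545,345,4)
```

```text
(no output)
```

View pics/w3a.png

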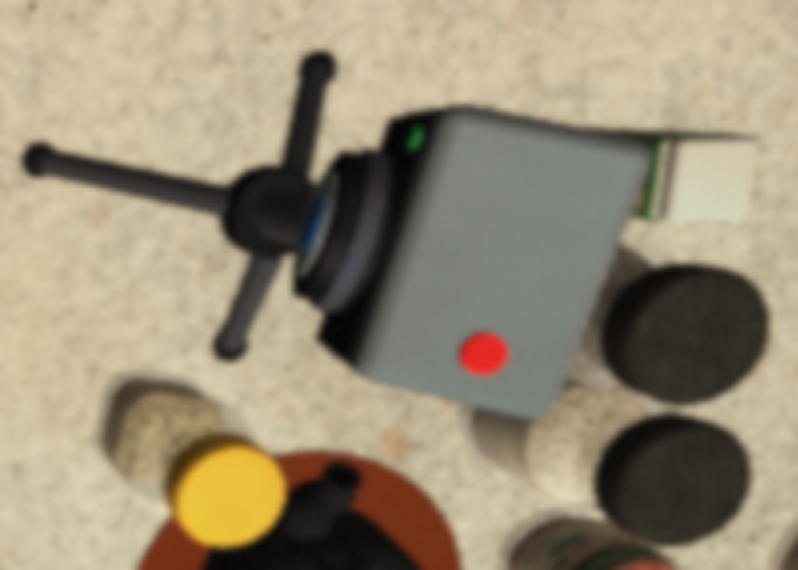

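View pics/w3b.png

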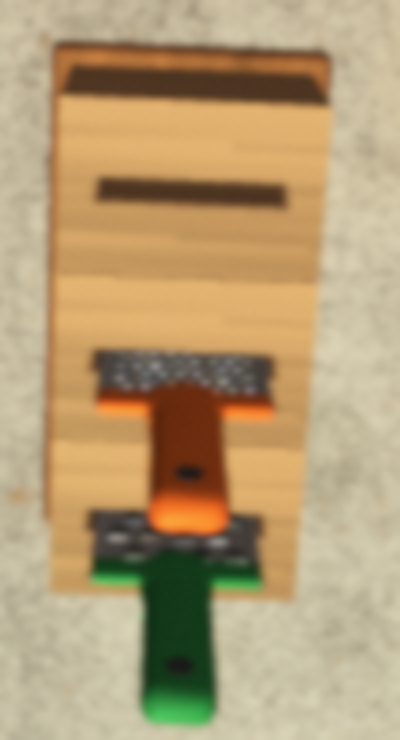

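View pics/w2a.png

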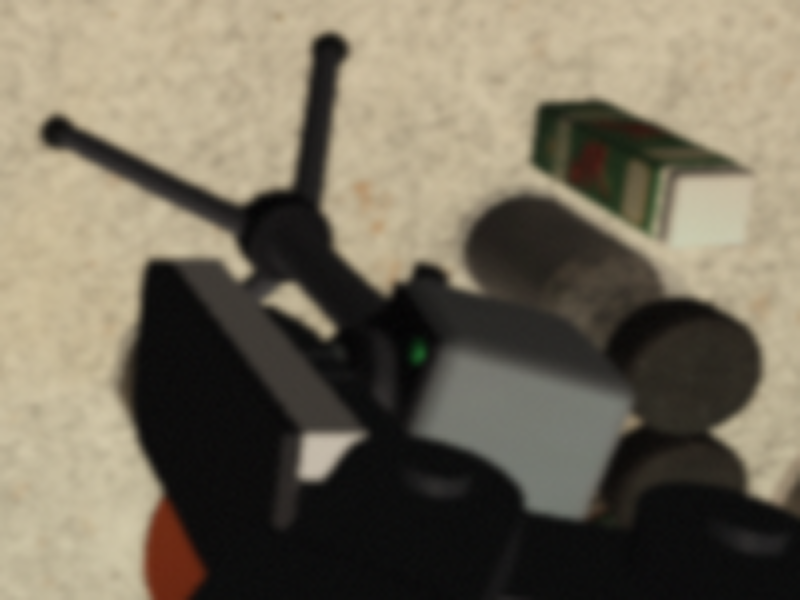

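Run:
```python
from h import *
c=cam('scene')
for p in[(320,130),(410,160),(380,150),(262,125)]:print(p,atz(c,*p,0).round(3))
```

```text
(320, 130) [ 0.684 -0.692  0.   ]
(410, 160) [ 0.322 -0.694  0.   ]
(380, 150) [ 0.438 -0.693  0.   ]
(262, 125) [ 0.896 -0.608  0.   ]
```

Emit:
{"api": "send_rows", "payload": {"commands": [[[-0.3,-0.3,-0.1],0,1],[[-0.6,-0.5,-0.3],0,1],[[-0.6,-0.5,-0.3],0,1],[[-0.6,-0.5,-0.3],0,1]]}}

```text
t: 3.3
eef_pos: [0.39, -0.2438, 0.3085]
tool_rot: [0.002, 0.706, 0.0, 0.708]
force: [0.0, -0.3, -0.3]
opening: 0.998
```

```bash
python3 -c "
from h import *
snap('w4')
"
```

```text
3.35 [ 0.39054353 -0.24393307  0.30904189] [-0.45430811 -0.62015664  0.36443502]
```

View pics/w4.png

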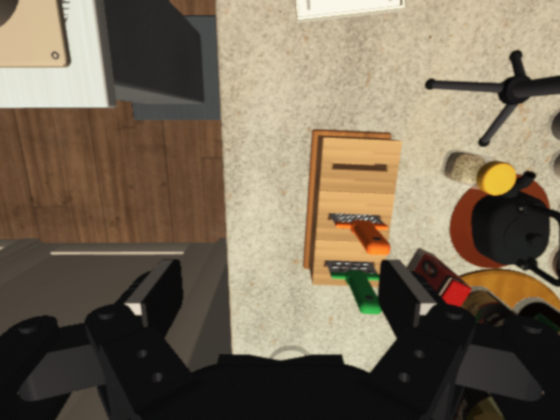

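Emit:
{"api": "send_rows", "payload": {"commands": [[[0.3,-0.3,0.3],0,1],[[0.6,-0.7,0.5],0,1],[[0.9,-0.9,0.5],0,1],[[0.9,-0.9,0.5],0,1]]}}

```text
t: 3.85
eef_pos: [0.5294, -0.3792, 0.3832]
tool_rot: [0.0, 0.706, 0.001, 0.708]
force: [-0.5, 0.0, -0.2]
opening: 1.002
```

```bash
python3 -c "
from h import *
snap('w5')
"
```

```text
3.9 [ 0.52997518 -0.37968757  0.38283214] [-0.17381016 -0.52836452 -0.21532529]
```

View pics/w5.png

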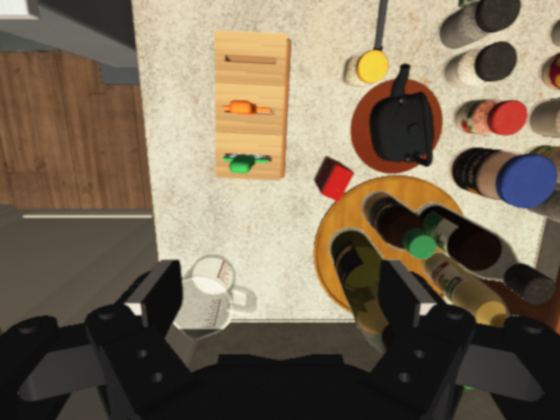

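Emit:
{"api": "send_rows", "payload": {"commands": [[[-0.3,-0.4,0],0,1],[[-0.3,-0.8,0],0,1],[[-0.3,-0.8,0],0,1]]}}

```text
t: 4.28
eef_pos: [0.485, -0.5018, 0.3803]
tool_rot: [0.002, 0.707, 0.001, 0.708]
force: [0.2, 1.0, -0.3]
opening: 1.001
```

```bash
python3 -c "
from h import *
snap('w6')
"
```

```text
4.325 [ 0.48561379 -0.50076423  0.38139893] [ 1.03578319  0.22994273 -0.05855594]
```

View pics/w6.png

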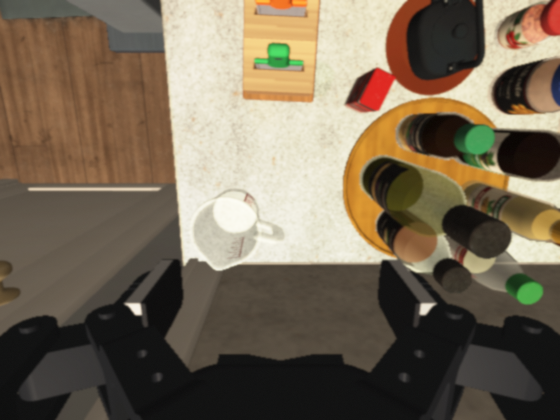

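Run:
```python
from h import *
crop('pics/w6.png','pics/w6a.png',235,0,330,110,6)
crop('pics/w5.png','pics/w5a.png',200,20,300,190,4)
```

```text
(no output)
```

View pics/w6a.png

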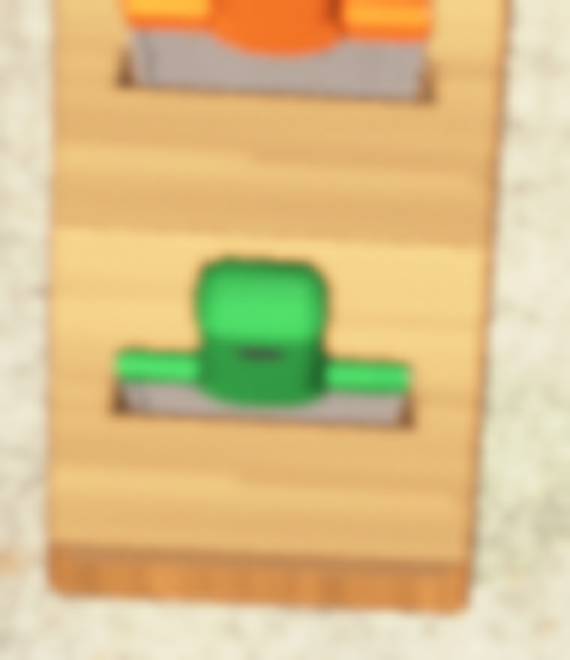

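View pics/w5a.png

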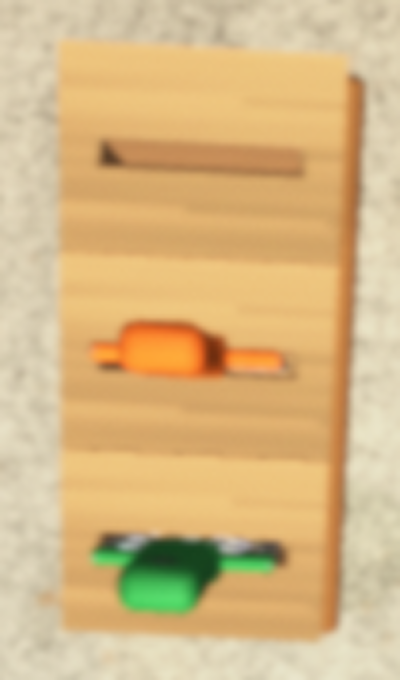

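Run:
```python
from h import *
def G(n,ox,oy,k,pts,z):
    c=wc(n);return np.array([atz(c,ox+x/k-.4,oy+y/k-.4,z) for x,y in pts]).round(4)
for n,p in(('w3',(240,165,4,[(97,178),(287,185),(287,207),(97,200)])),('w5',(200,20,4,[(100,142),(302,150),(302,176),(100,166)]))):
    a=G(n,*p,.074);print(n,a.tolist(),a.mean(0).round(4),'len',np.linalg.norm(a[1]-a[0]),'ang',np.degrees(np.arctan2(*(a[1]+a[2]-a[0]-a[3])[[1,0]])))
print('w5 corners',G('w5',200,20,4,[(60,40),(347,57),(62,630),(322,640)],.074))
print('w3 corners',G('w3',240,165,4,[(58,95),(328,103),(50,590),(295,598)],.074))
print('w6 corners',G('w6',235,0,6,[(48,545),(468,562)],.074))
print('w6 coarse slot',G('w6',235,0,6,[(112,412),(412,428)],.074),'fine',G('w6',235,0,6,[(118,85),(432,100)],.074))
print('green handle top w6',G('w6',235,0,6,[(200,290),(327,292)],.185),'w5',G('w5',200,20,4,[(160,590)],.185),'w3',G('w3',240,165,4,[(180,712)],.185))
print('green shoulder w6',G('w6',235,0,6,[(118,352),(410,365)],.115))
crop('pics/w3.png','pics/w3c.png',215,0,345,100,5)
```

```text
w3 [[0.4551, -0.228, 0.074], [0.5227, -0.2309, 0.074], [0.5229, -0.239, 0.074], [0.455, -0.2361, 0.074]] [ 0.4889 -0.2335  0.074 ] len 0.06766217554882496 ang -2.451016868822178
w5 [[0.4548, -0.2296, 0.074], [0.5227, -0.2319, 0.074], [0.5227, -0.24, 0.074], [0.4545, -0.2371, 0.074]] [ 0.4887 -0.2346  0.074 ] len 0.06793894317694388 ang -2.188047058302527
w5 corners [[ 0.4429 -0.1987  0.074 ]
 [ 0.5377 -0.2035  0.074 ]
 [ 0.4337 -0.3955  0.074 ]
 [ 0.5298 -0.3991  0.074 ]]
w3 corners [[ 0.442  -0.1979  0.074 ]
 [ 0.5364 -0.2011  0.074 ]
 [ 0.434  -0.394   0.074 ]
 [ 0.5293 -0.3979  0.074 ]]
w6 corners [[ 0.4332 -0.3966  0.074 ]
 [ 0.5296 -0.4003  0.074 ]]
w6 coarse slot [[ 0.4485 -0.3683  0.074 ]
 [ 0.5162 -0.3717  0.074 ]] fine [[ 0.4512 -0.3026  0.074 ]
 [ 0.5193 -0.3054  0.074 ]]
green handle top w6 [[ 0.4722 -0.3645  0.185 ]
 [ 0.4938 -0.3648  0.185 ]] w5 [[ 0.4836 -0.3648  0.185 ]] w3 [[ 0.483  -0.3644  0.185 ]]
green shoulder w6 [[ 0.453  -0.3627  0.115 ]
 [ 0.5128 -0.3651  0.115 ]]
```

View pics/w3c.png

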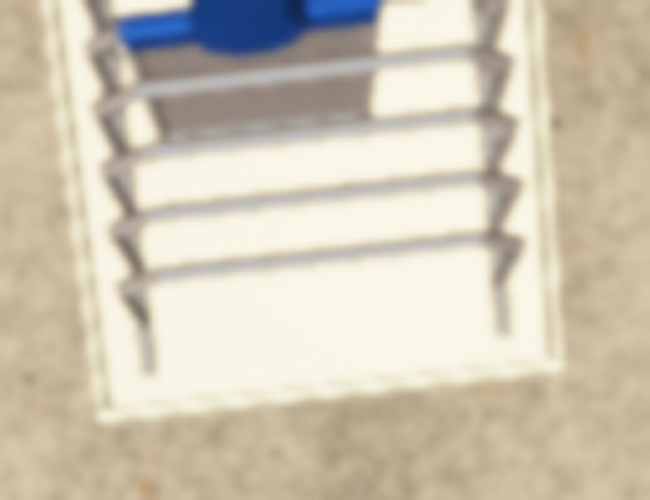

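Emit:
{"api": "send_rows", "payload": {"commands": [[[0.1,0.4,0],0,1],[[0.1,0.8,0],0,1],[[0.1,1,0],0,1],[[0.1,1,0],0,1]]}}

```text
t: 4.82
eef_pos: [0.5025, -0.3466, 0.3844]
tool_rot: [-0.002, 0.705, 0.003, 0.709]
force: [0.1, -0.6, -0.3]
opening: 1.0
```

Emit:
{"api": "send_rows", "payload": {"commands": [[[0,0.4,0],0,1],[[0,0.6,0],0,1],[[0,0.6,0],0,1]]}}

```text
t: 5.2
eef_pos: [0.5035, -0.2544, 0.3861]
tool_rot: [-0.004, 0.704, 0.004, 0.71]
force: [-0.3, 0.0, -0.6]
opening: 0.997
```

```bash
python3 -c "
from h import *
snap('w7')
"
```

```text
5.25 [ 0.50328231 -0.25571629  0.38560734] [0.47312526 0.82562625 0.02881879]
```

Emit:
{"api": "send_rows", "payload": {"commands": [[[-0.3,0.4,0],0,1],[[-0.5,0.6,-0.3],0,1],[[-0.5,0.6,-0.5],0,1],[[-0.5,0.6,-0.5],0,1]]}}

```text
t: 5.75
eef_pos: [0.4269, -0.1655, 0.3081]
tool_rot: [-0.002, 0.706, 0.004, 0.709]
force: [0.2, 0.1, 0.3]
opening: 1.0
```

```bash
python3 -c "
from h import *
snap('w8')
"
```

```text
5.8 [ 0.42801487 -0.16623408  0.31050279] [-0.11444951  0.88225607  0.69435628]
```

View pics/w7.png

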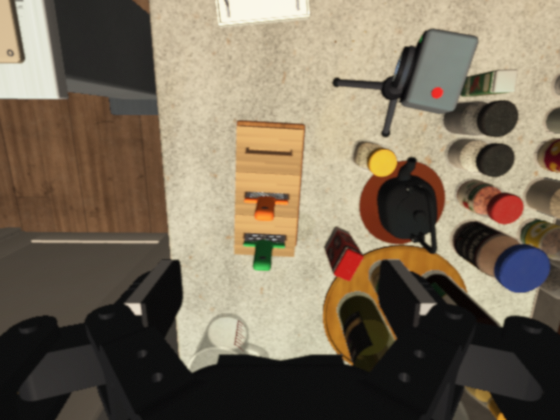

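View pics/w8.png

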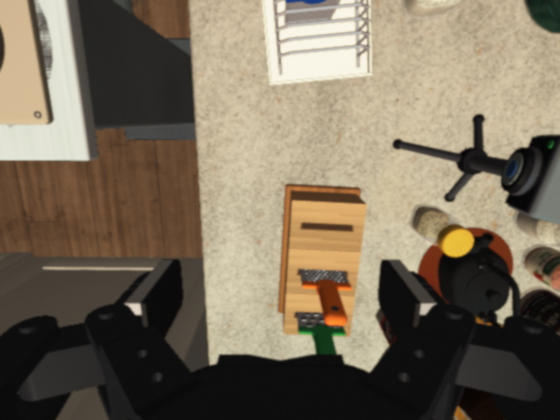

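Run:
```python
from h import *
crop('pics/w7.png','pics/w7a.png',380,15,490,125,6)
crop('pics/w8.png','pics/w8a.png',440,105,560,235,5)
crop('pics/w3.png','pics/w3d.png',410,105,530,215,6)
```

```text
(no output)
```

View pics/w7a.png

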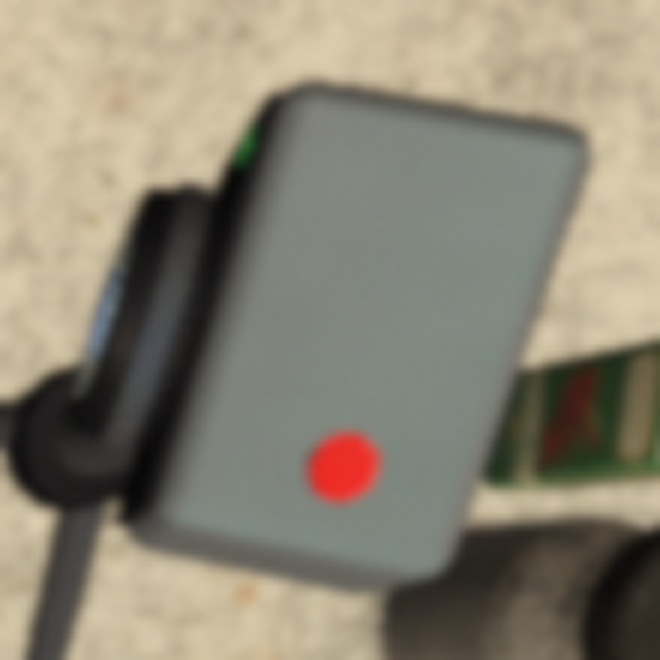

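View pics/w8a.png

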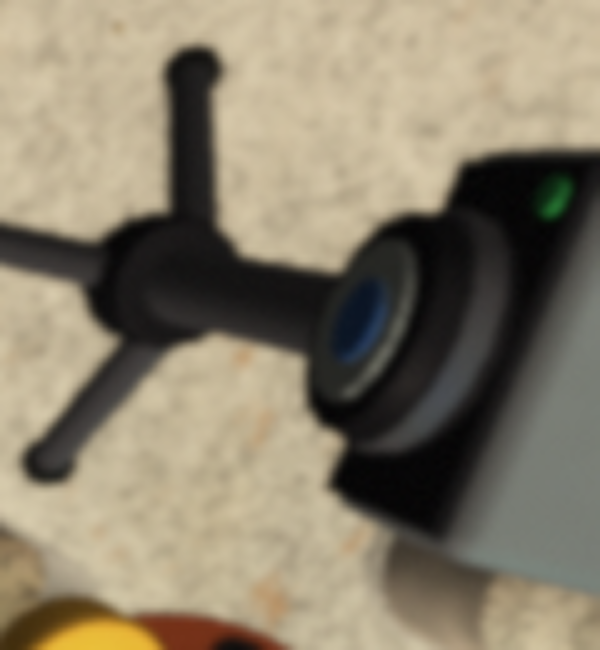

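View pics/w3d.png

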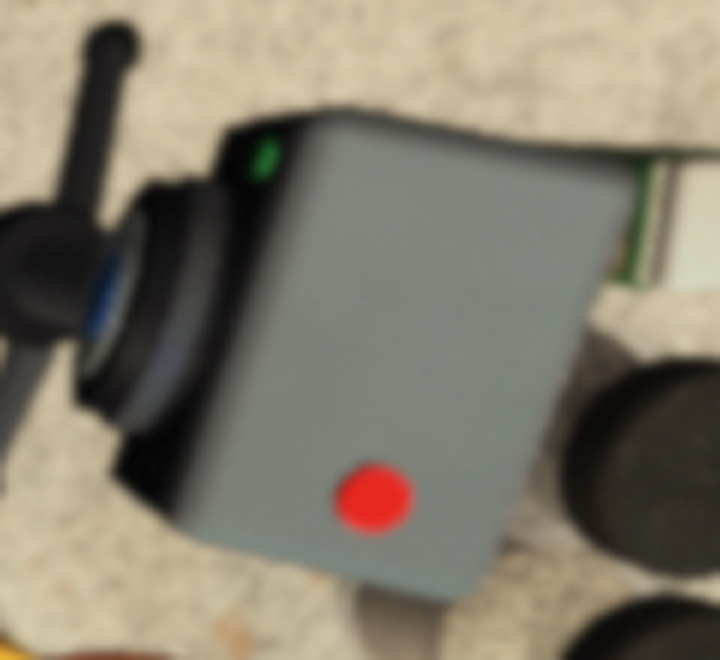

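Run:
```python
from h import *
crop('pics/scene0.png','pics/sc_c.png',230,150,290,215,10)
crop('pics/side0.png','pics/si_c.png',230,175,290,225,10)
```

```text
(no output)
```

View pics/sc_c.png

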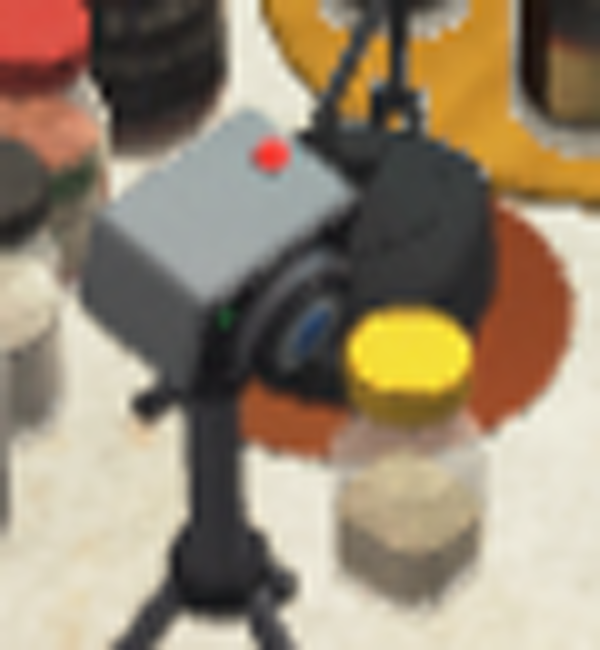

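View pics/si_c.png

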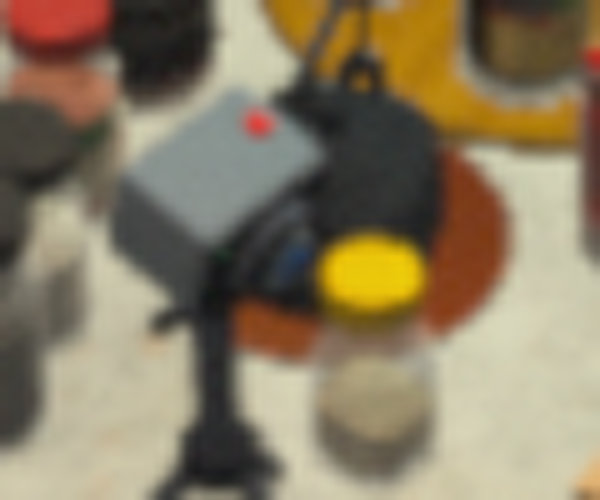

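```bash
cat > fitlens.py <<'E'
from h import *
from scipy.optimize import least_squares
C={n:wc(n) for n in('w3','w7','w8')};C['scene']=cam('scene');C['side']=cam('side')
off={'w3':(410,105,6),'w7':(380,15,6),'w8':(440,105,5),'scene':(230,150,10),'side':(230,175,10)}
obs={'w3':dict(FTL=(322,112),FTR=(183,525),RTL=(635,170),RTR=(470,600),BTN=(373,497),LED=(265,158),LENS=(103,288),FBL=(222,131),FBR=(115,475)),
'w7':dict(FTL=(285,92),FTR=(150,530),RTL=(585,140),RTR=(440,575),BTN=(343,467),LED=(245,145),LENS=(105,310)),
'w8':dict(FTR=(445,540),LED=(555,195),LENS=(360,320),FBL=(463,163),FBR=(335,483)),
'scene':dict(FTL=(203,298),FTR=(352,190),RTL=(107,218),RTR=(243,112),BTN=(272,155),LED=(227,318),LENS=(312,330)),
'side':dict(FTL=(208,242),FTR=(318,160),RTL=(120,180),RTR=(235,97),BTN=(259,124),LED=(222,258),LENS=(292,258))}
def pts(q):
    p=q[:3];Rm=R.from_euler('ZY',[q[3],q[4]]).as_matrix()
    W,L,ht,hb,s,ly,lz,bx,by=q[5:14]
    d=dict(LENS=(0,0,0),FTL=(s,W/2,ht),FTR=(s,-W/2,ht),RTL=(s+L,W/2,ht),RTR=(s+L,-W/2,ht),FBL=(s,W/2,-hb),FBR=(s,-W/2,-hb),LED=(s,ly,lz),BTN=(bx,by,ht))
    return {k:p+Rm@np.array(v) for k,v in d.items()},Rm
def res(q,names=None):
    d,_=pts(q);o=[]
    for n in obs:
        x0,y0,k=off[n]
        for key,(u,v) in obs[n].items():
            o.append(proj(C[n],d[key])[0]-[x0+u/k-.4,y0+v/k-.4])
    return np.array(o)
q0=np.array([.62,-.14,.21,-.18,.2,.07,.05,.03,.03,.03,.02,.02,.05,-.02])
if __name__=='__main__':
    for sgn in(1,-1):
        q=q0.copy();q[4]*=sgn
        s=least_squares(lambda q:res(q).ravel(),q,loss='soft_l1',x_scale=.02)
        d,Rm=pts(s.x);print(s.cost,s.x.round(4),'yaw,tilt',np.degrees(s.x[3:5]).round(2),'look',-Rm[:,0])
    e=res(s.x);i=0
    for n in obs:
        for k in obs[n]:print(n,k,e[i].round(1),end='; ');i+=1
    J=s.jac;cov=np.linalg.inv(J.T@J)*.5;print('sd',np.sqrt(np.diag(cov))[:5])
    np.save('lens.npy',s.x)
E
python3 fitlens.py
```

```text
21.738182212823517 [ 0.6179 -0.1367  0.21   -0.2057 -0.2244  0.0605  0.0428  0.021   0.0223
  0.0151  0.0245  0.0094  0.0402 -0.02  ] yaw,tilt [-11.78 -12.86] look [-0.95438658  0.19909666 -0.22250117]
21.73818221199288 [ 0.6179 -0.1367  0.21   -0.2057 -0.2244  0.0605  0.0428  0.021   0.0223
  0.0151  0.0245  0.0094  0.0402 -0.02  ] yaw,tilt [-11.78 -12.86] look [-0.95438639  0.19909662 -0.22250204]
w3 FTL [-1.8  0.6]; w3 FTR [-1.6 -0.5]; w3 RTL [-0.5  1.5]; w3 RTR [ 0.6 -1.5]; w3 BTN [-0.1 -0.2]; w3 LED [ 1.5 -0.1]; w3 LENS [0.3 1. ]; w3 FBL [ 1.2 -1.1]; w3 FBR [-0.4  0.9]; w7 FTL [ 0.  -0.8]; w7 FTR [ 1.3 -4.1]; w7 RTL [ 0.  -0.1]; w7 RTR [-0.  -1.9]; w7 BTN [0.2 0.6]; w7 LED [1.9 0.9]; w7 LENS [-0.4  0. ]; w8 FTR [0.6 1. ]; w8 LED [-0.2  0.2]; w8 LENS [0.  0.2]; w8 FBL [-0.  -0.9]; w8 FBR [-1.7  1.6]; scene FTL [1.1 1.3]; scene FTR [0.9 1. ]; scene RTL [-0.4 -0. ]; scene RTR [ 0.8 -0.2]; scene BTN [-0.  1.]; scene LED [-0.4  0.7]; scene LENS [0.5 0.3]; side FTL [0.1 0.4]; side FTR [ 0.6 -0.5]; side RTL [ 0.  -0.7]; side RTR [ 0.1 -1.3]; side BTN [-0.6  0.4]; side LED [-0.6 -0.1]; side LENS [-0.2  0.3]; sd [0.0008889  0.00029569 0.0015248  0.00656211 0.02236064]
```

Run:
```python
from h import *
crop('pics/w2.png','pics/w2b.png',230,65,340,190,6)
s=r.read_state();print(s['eef_pos'],s['q'],R.from_quat(s['tool_rot']).as_matrix().round(4))
```

```text
[ 0.42801487 -0.16623408  0.31050279] [-0.48530715 -0.28040884  1.68211269  0.0036488   1.73377766 -0.49317693] [[ 7.100e-03 -8.500e-03  9.999e-01]
 [ 3.000e-04  1.000e+00  8.500e-03]
 [-1.000e+00  3.000e-04  7.100e-03]]
```

View pics/w2b.png

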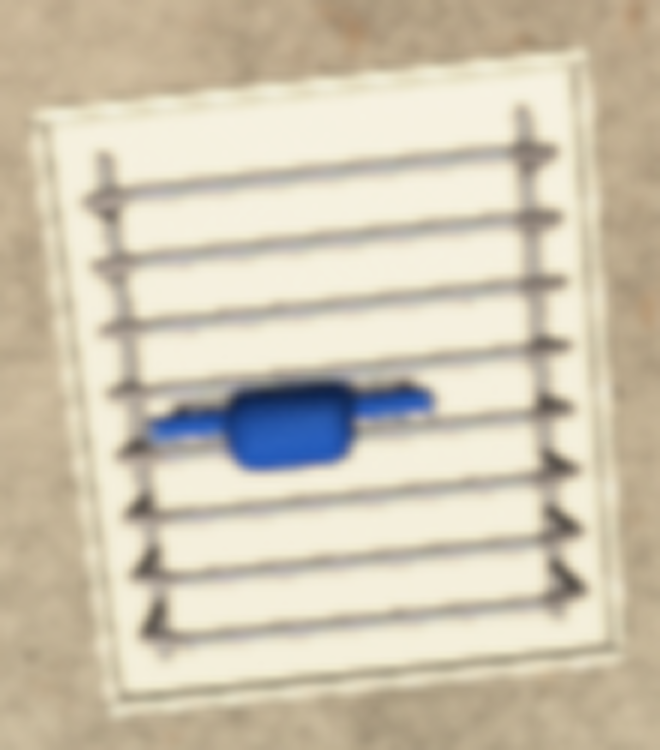

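Run:
```python
from h import *
c=wc('w2')
g=lambda x,y,z:atz(c,230+x/6-.4,65+y/6-.4,z).round(4)
print(g(290,428,.17),g(228,432,.17),g(352,425,.17),'shoulder',g(150,428,.1),g(433,400,.1))
a,b=g(232,465,.17),g(348,458,.17);print(np.degrees(np.arctan2(b[1]-a[1],b[0]-a[0])))
c1=wc('w1');print(tri([(c,230+290/6-.4,65+440/6-.4),(c1,230+245/5-.4,165+500/5-.4)]))
```

```text
[0.461  0.0266 0.17  ] [0.4501 0.026  0.17  ] [0.4719 0.0271 0.17  ] shoulder [0.4311 0.0232 0.1   ] [0.4907 0.0287 0.1   ]
3.071462117070389
(array([0.46132043, 0.0241773 , 0.16362951]), [[0.4, -0.0], [-0.3, 0.0]])
```

Emit:
{"api": "send_rows", "payload": {"commands": [[[0.1,0.2,0],0.09,1],[[0.2,0.4,0],0.18,1],[[0.2,0.6,0],0.27,1],[[0.2,0.8,0],0.36,0.5],[[0.22,1,0],0.45,0.3],[[0.22,1,0],0.54,0.3],[[0.22,1,0],0.63,0.3],[[0.22,1,0],0.63,0.3]]}}

```text
t: 6.8
eef_pos: [0.4626, -0.017, 0.3127]
tool_rot: [-0.418, 0.567, 0.419, 0.573]
force: [1.2, 0.3, 0.2]
opening: 0.648
```

```bash
cat >> h.py <<'E'
def st():
    s=r.read_state();M=R.from_quat(s['tool_rot']).as_matrix()
    print('t',round(s['t'],2),'pos',s['eef_pos'].round(4),'yaw',np.degrees(np.arctan2(M[1,1],M[0,1])).round(2),'tx',M[:,0].round(4),'F',s['force'].round(1),'open',round(s['opening']*85,1),'q',s['q'].round(2))
    return s
def go(x,y,z,yaw):
    s=st();M=R.from_quat(s['tool_rot']).as_matrix();a=np.degrees(np.arctan2(M[1,1],M[0,1]))
    d=(yaw-a+180)%360-180
    print('shift units',((np.array([x,y,z])-s['eef_pos'])/.15).round(3),'twist',round(np.radians(d)/2,3),'deg',round(d,1))
E
python3 -c "
from h import *
go(.461,.0265,.22,185.3)"
```

```text
t 6.8 pos [ 0.4626 -0.017   0.3127] yaw 162.58 tx [ 0.0046  0.0063 -1.    ] F [1.2 0.3 0.2] open 55.1 q [-0.15 -0.27  1.67  0.01  1.74 -1.42]
shift units [-0.011  0.29  -0.618] twist 0.198 deg 22.7
```

Emit:
{"api": "send_rows", "payload": {"commands": [[[-0.01,0.15,-0.1],0.09,0.3],[[-0.01,0.29,-0.3],0.18,0.3],[[-0.01,0.29,-0.6],0.198,0.3],[[-0.01,0.29,-0.6],0.198,0.3],[[-0.01,0.29,-0.6],0.198,0.3]]}}

```text
t: 7.42
eef_pos: [0.4623, 0.026, 0.2251]
tool_rot: [-0.521, 0.475, 0.522, 0.48]
force: [-0.3, 0.0, 1.1]
opening: 0.647
```

```bash
python3 -c "
from h import *
snap('w9')
go(.461,.0265,.118,185.3)"
```

```text
7.475 [0.46267696 0.02604154 0.22558184] [-0.37196704  0.03741272 -0.35234168]
t 7.47 pos [0.4627 0.026  0.2256] yaw -174.91 tx [ 0.0054  0.0073 -1.    ] F [-0.4  0.  -0.4] open 55.6 q [-0.06 -0.26  1.82  0.01  1.58 -1.72]
shift units [-0.011  0.003 -0.717] twist 0.002 deg 0.2
```

View pics/w9.png

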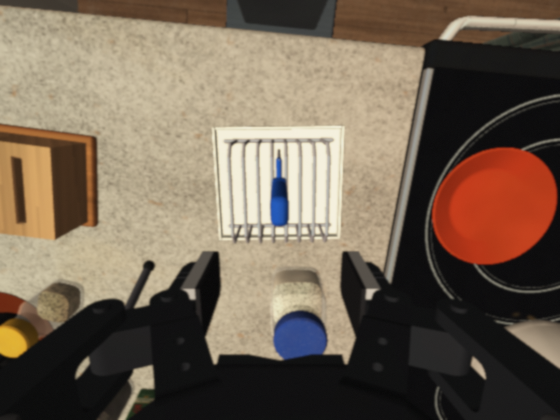

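Emit:
{"api": "send_rows", "payload": {"commands": [[[-0.01,0,-0.3],0,0.3],[[-0.01,0,-0.6],0,0.3],[[-0.01,0,-0.72],0,0.3],[[-0.01,0,-0.72],0,0.3],[[-0.01,0,-0.72],0,0.3]]}}

```text
t: 8.1
eef_pos: [0.4629, 0.0259, 0.1201]
tool_rot: [0.522, -0.473, -0.521, -0.481]
force: [-0.0, 0.3, 0.3]
opening: 0.649
```

Emit:
{"api": "send_rows", "payload": {"commands": [[[0,0,0],0,-1],[[0,0,0],0,-1],[[0,0,0],0,-1],[[0,0,0],0,-1],[[0,0,0],0,-1]], "newtons": 45}}

```text
t: 8.72
eef_pos: [0.4639, 0.0257, 0.1214]
tool_rot: [0.523, -0.473, -0.52, -0.482]
force: [0.2, 0.4, 7.0]
opening: 0.152
```

```bash
python3 -c "
from h import *
st()"
```

```text
t 8.72 pos [0.4639 0.0257 0.1214] yaw -174.93 tx [ 0.0112  0.0068 -0.9999] F [0.2 0.4 7. ] open 12.9 q [-0.06 -0.2   1.96  0.01  1.37 -1.72]
```

Emit:
{"api": "send_rows", "payload": {"commands": [[[0,0,0.2],0,-1],[[0,0,0.5],0,-1],[[0,0,0.8],0,-1],[[0,0,1],0,-1],[[0,0,1],0,-1]]}}

```text
t: 9.35
eef_pos: [0.4652, 0.0257, 0.2741]
tool_rot: [0.524, -0.472, -0.519, -0.483]
force: [-0.3, -0.2, -2.5]
opening: 0.148
```

```bash
python3 -c "
from h import *
snap('w10')
go(.489,-.234,.27,177.6)"
```

```text
9.4 [0.46430283 0.0257125  0.27185355] [-0.28173589 -0.24400415 -3.05867194]
t 9.4 pos [0.4643 0.0257 0.2719] yaw -174.93 tx [ 0.0127  0.0067 -0.9999] F [-0.3 -0.2 -3.1] open 12.6 q [-0.06 -0.27  1.75  0.01  1.66 -1.72]
shift units [ 0.165 -1.731 -0.012] twist -0.065 deg -7.5
```

View pics/w10.png

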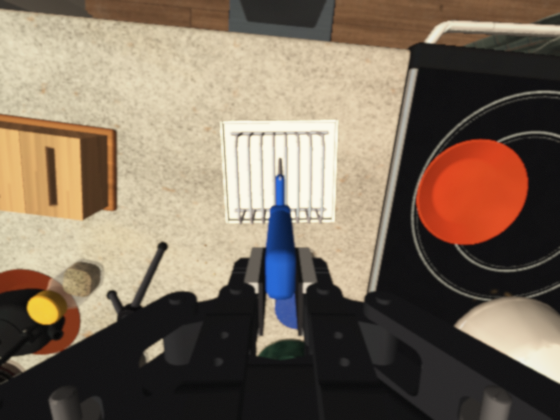

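```bash
python3 -c "
from h import *
crop('pics/w10.png','pics/w10a.png',240,145,320,305,5)"
```

```text
(no output)
```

View pics/w10a.png

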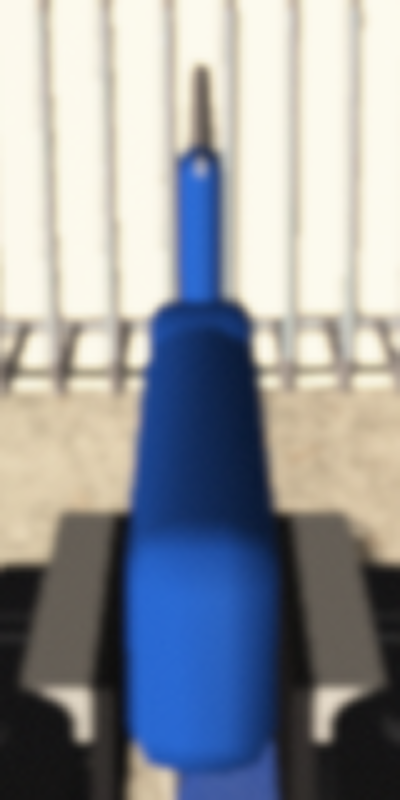

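```bash
cat >> h.py <<'E'
def intool(n,pts,ox,oy,k,s):
    # pixel rays met with tool z=0 plane; returns tool coords
    c=wc(n);M=R.from_quat(s['tool_rot']).as_matrix();o=[]
    for x,y in pts:
        p,d=ray(c,ox+x/k-.4,oy+y/k-.4);pt=M.T@(p-s['eef_pos']);dt=M.T@d
        o.append(pt-dt*pt[2]/dt[2])
    return np.array(o)
E
python3 - <<'E'
from h import *
s=r.read_state()
c=wc('w10');M=R.from_quat(s['tool_rot']).as_matrix()
# side view plane degenerate? use tool-y along ray: intersect at known x instead
for name,px in dict(foot=(202,65),shoulder=(200,150),joint=(202,300),top_near=(203,540),top_far=(203,765)).items():
    p,d=ray(c,240+px[0]/5-.4,145+px[1]/5-.4);pt=M.T@(p-s['eef_pos']);dt=M.T@d
    print(name,'ray at x(tool)=',[(X,(pt+dt*(X-pt[0])/dt[0])[1:].round(4).tolist()) for X in(.116-.0,.02,.015,-.05,-.055)])
E
```

```text
foot ray at x(tool)= [(0.116, [0.0331, -0.0001]), (0.02, [0.0445, -0.0]), (0.015, [0.0451, -0.0]), (-0.05, [0.0529, 0.0]), (-0.055, [0.0535, 0.0])]
shoulder ray at x(tool)= [(0.116, [0.018, -0.0004]), (0.02, [0.0344, -0.0002]), (0.015, [0.0353, -0.0002]), (-0.05, [0.0464, -0.0001]), (-0.055, [0.0473, -0.0001])]
joint ray at x(tool)= [(0.116, [-0.0096, -0.0001]), (0.02, [0.016, 0.0]), (0.015, [0.0173, 0.0]), (-0.05, [0.0346, 0.0]), (-0.055, [0.0359, 0.0])]
top_near ray at x(tool)= [(0.116, [-0.0569, 0.0002]), (0.02, [-0.0157, 0.0001]), (0.015, [-0.0135, 0.0001]), (-0.05, [0.0144, 0.0001]), (-0.055, [0.0166, 0.0001])]
top_far ray at x(tool)= [(0.116, [-0.105, 0.0002]), (0.02, [-0.0478, 0.0002]), (0.015, [-0.0449, 0.0002]), (-0.05, [-0.0062, 0.0001]), (-0.055, [-0.0032, 0.0001])]
```

Emit:
{"api": "send_rows", "payload": {"commands": [[[0.04,-0.25,0],-0.02,-1],[[0.09,-0.6,0],-0.04,-1],[[0.13,-0.9,0],-0.06,-1],[[0.13,-1,0],-0.065,-1]]}}

```text
t: 9.9
eef_pos: [0.4827, -0.1261, 0.269]
tool_rot: [-0.489, 0.507, 0.488, 0.515]
force: [-0.1, 1.1, -0.9]
opening: 0.153
```

```bash
python3 -c "
from h import *
go(.4895,-.2348,.225,177.6)"
```

```text
t 9.9 pos [ 0.4827 -0.1261  0.269 ] yaw 177.44 tx [ 0.0095  0.0061 -0.9999] F [-0.1  1.1 -0.9] open 13.0 q [-0.37 -0.17  1.66  0.01  1.64 -1.89]
shift units [ 0.046 -0.725 -0.293] twist 0.001 deg 0.2
```

Emit:
{"api": "send_rows", "payload": {"commands": [[[0.02,-0.35,0],0,-1],[[0.05,-0.6,-0.1],0,-1],[[0.05,-0.72,-0.25],0,-1],[[0.05,-0.72,-0.29],0,-1],[[0.05,-0.72,-0.29],0,-1]]}}

```text
t: 10.52
eef_pos: [0.4896, -0.2328, 0.2243]
tool_rot: [-0.489, 0.507, 0.489, 0.515]
force: [0.7, 0.6, -1.0]
opening: 0.152
```

```bash
python3 -c "
from h import *
snap('w11');st()
crop('pics/w11.png','pics/w11a.png',200,80,360,300,3.5)"
```

```text
10.575 [ 0.49013957 -0.23292966  0.2254202 ] [ 0.42980578 -0.85925229 -0.11846525]
t 10.57 pos [ 0.4901 -0.2329  0.2254] yaw 177.5 tx [ 0.009   0.0068 -0.9999] F [ 0.4 -0.9 -0.1] open 12.9 q [-0.55 -0.04  1.62  0.01  1.56 -2.07]
```

View pics/w11a.png

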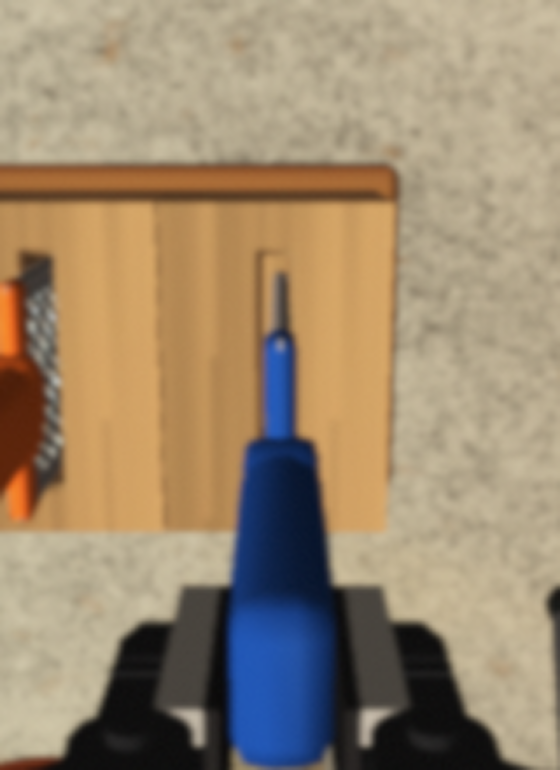

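Run:
```python
from h import *
c=wc('w11')
g=lambda x,y,z:atz(c,200+x/3.5-.4,80+y/3.5-.4,z).round(4)
print('slot end',g(257,252,.074),g(284,252,.074),g(257,330,.074));
s=r.read_state();zf=s['eef_pos'][2]-.1164
print('foot corner',g(280.5,272,zf),zf,'shoulder',g(280,338,zf+.095))
print('stand corner',g(396,200,.074),g(385,530,.074),'bay seam',g(157,200,.074))
```

```text
slot end [ 0.4539 -0.2367  0.074 ] [ 0.4543 -0.2293  0.074 ] [ 0.4757 -0.2378  0.074 ]
foot corner [ 0.4554 -0.2305  0.109 ] 0.10902019925296211 shoulder [ 0.4549 -0.2313  0.204 ]
stand corner [ 0.4415 -0.198   0.074 ] [ 0.5373 -0.2028  0.074 ] bay seam [ 0.4386 -0.2634  0.074 ]
```

Emit:
{"api": "send_rows", "payload": {"commands": [[[0.012,-0.016,-0.1],0,-1],[[0.012,-0.016,-0.15],0,-1],[[0.012,-0.016,-0.15],0,-1],[[0.012,-0.016,-0.15],0,-1]]}}

```text
t: 11.08
eef_pos: [0.492, -0.2353, 0.2031]
tool_rot: [-0.49, 0.507, 0.488, 0.515]
force: [0.6, -0.7, -1.3]
opening: 0.152
```

```bash
python3 -c "
from h import *
snap('w12');st()
crop('pics/w12.png','pics/w12a.png',240,130,320,230,7)"
```

```text
11.125 [ 0.49216158 -0.23539117  0.203358  ] [-0.18878063 -0.01981382 -1.38919099]
t 11.12 pos [ 0.4922 -0.2354  0.2034] yaw 177.5 tx [ 0.0096  0.0065 -0.9999] F [-0.2 -0.  -1.4] open 12.7 q [-0.55 -0.02  1.64  0.01  1.52 -2.08]
```

View pics/w12a.png

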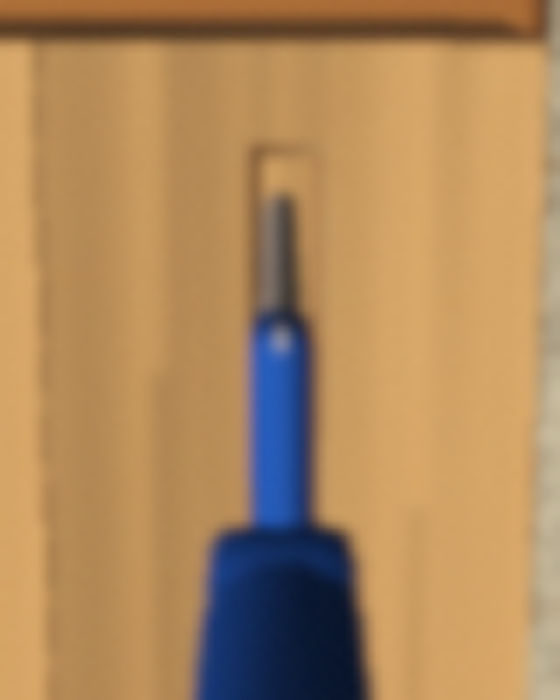

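Run:
```python
from h import *
c=wc('w12')
g=lambda x,y,z:atz(c,240+x/7-.4,130+y/7-.4,z).round(4)
s=r.read_state();zf=s['eef_pos'][2]-.1164
print('slot end',g(253,148,.074),g(321,148,.074),'foot',g(281,195,zf),zf,'slot left lower',g(252,300,.074), 'bay edges',g(37,150,.074),g(540,150,.074))
```

```text
slot end [ 0.4537 -0.2366  0.074 ] [ 0.4541 -0.2278  0.074 ] foot [ 0.4583 -0.2332  0.087 ] 0.08695799884041713 slot left lower [ 0.4735 -0.2376  0.074 ] bay edges [ 0.4528 -0.2645  0.074 ] [ 0.4556 -0.1995  0.074 ]
```

Emit:
{"api": "send_rows", "payload": {"commands": [[[-0.01,0.003,0],0,-1],[[-0.01,0.003,-0.04],0,-1],[[-0.01,0.003,-0.08],0,-1],[[-0.01,0.003,-0.12],0,-1],[[-0.01,0.003,-0.15],0,-1],[[-0.01,0.003,-0.15],0,-1]]}}

```text
t: 11.88
eef_pos: [0.4903, -0.2348, 0.1802]
tool_rot: [-0.489, 0.507, 0.489, 0.515]
force: [-0.4, 0.1, -0.9]
opening: 0.155
```

```bash
python3 -c "
from h import *
snap('w13');st()
crop('pics/w13.png','pics/w13a.png',240,130,320,230,7)"
```

```text
11.925 [ 0.49054657 -0.2348841   0.18060621] [ 0.92725493 -0.93236854 -1.18490093]
t 11.93 pos [ 0.4905 -0.2349  0.1806] yaw 177.5 tx [ 0.0092  0.0067 -0.9999] F [ 0.9 -0.9 -1.2] open 12.5 q [-0.55 -0.02  1.68  0.01  1.48 -2.08]
```

View pics/w13a.png

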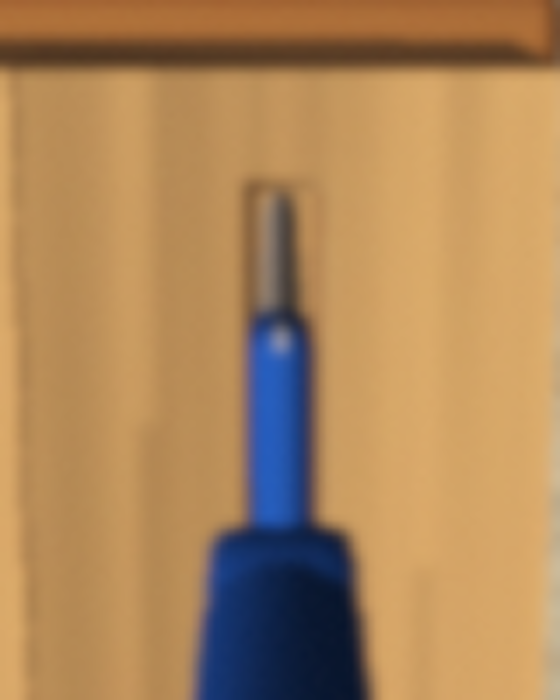

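Emit:
{"api": "send_rows", "payload": {"commands": [[[0.006,0,-0.05],0,-1],[[0.006,0,-0.1],0,-1],[[0.006,0,-0.15],0,-1],[[0.006,0,-0.2],0,-1],[[0.006,0,-0.24],0,-1],[[0.006,0,-0.26],0,-1],[[0.006,0,-0.26],0,-1]]}}

```text
t: 12.8
eef_pos: [0.4913, -0.2348, 0.1414]
tool_rot: [-0.489, 0.507, 0.489, 0.515]
force: [0.9, -0.2, -0.5]
opening: 0.154
```

```bash
python3 -c "
from h import *
st()"
```

```text
t 12.8 pos [ 0.4913 -0.2348  0.1414] yaw 177.5 tx [ 0.0088  0.0069 -0.9999] F [ 0.9 -0.2 -0.5] open 13.1 q [-0.55  0.01  1.72  0.01  1.4  -2.08]
```

Emit:
{"api": "send_rows", "payload": {"commands": [[[0,0,-0.02],0,-1],[[0,0,-0.035],0,-1],[[0,0,-0.04],0,-1]]}}

```text
t: 13.18
eef_pos: [0.4927, -0.2357, 0.1384]
tool_rot: [-0.491, 0.506, 0.487, 0.515]
force: [-3.9, 2.6, 16.9]
opening: 0.151
```

Emit:
{"api": "send_rows", "payload": {"commands": [[[0,0,0],0,0],[[0,0,0],0,0],[[0,0,0],0,0]]}}

```text
t: 13.55
eef_pos: [0.4926, -0.2356, 0.1381]
tool_rot: [-0.491, 0.506, 0.487, 0.515]
force: [-1.3, 0.4, 0.3]
opening: 0.495
```

```bash
python3 -c "
from h import *
snap('w14');st()"
```

```text
13.6 [ 0.49256832 -0.23562121  0.13806562] [ 0.54878908 -0.60549114  0.94426624]
t 13.6 pos [ 0.4926 -0.2356  0.1381] yaw 177.51 tx [ 0.012   0.0049 -0.9999] F [ 0.5 -0.6  0.9] open 42.7 q [-0.55  0.01  1.73  0.01  1.39 -2.08]
```

View pics/w14.png

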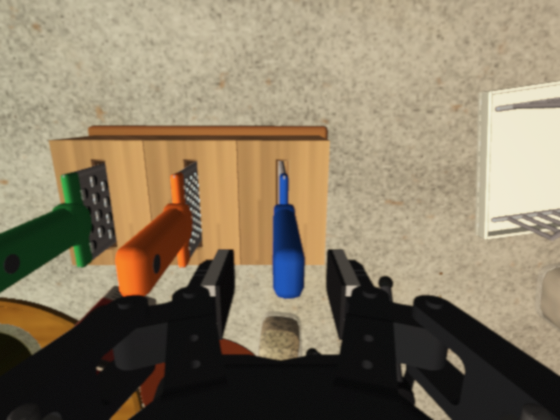

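Emit:
{"api": "send_rows", "payload": {"commands": [[[0,0,0.2],0,0],[[0,0,0.5],0,0],[[0,0,0.8],0,0],[[0,-0.2,0.95],-0.09,0],[[-0.02,-0.4,0.95],-0.18,0],[[-0.06,-0.6,0.95],-0.27,0],[[-0.06,-0.86,0.95],-0.36,0.1],[[-0.06,-0.86,0.95],-0.45,0.1]]}}

```text
t: 14.6
eef_pos: [0.4826, -0.3669, 0.2794]
tool_rot: [-0.218, 0.671, 0.212, 0.676]
force: [-0.8, 0.5, -0.2]
opening: 0.55
```

```bash
python3 -c "
from h import *
go(.483,-.3645,.28,87.6)"
```

```text
t 14.6 pos [ 0.4826 -0.3669  0.2794] yaw 125.44 tx [ 0.0099 -0.006  -0.9999] F [-0.8  0.5 -0.2] open 46.7 q [-0.74  0.12  1.36  0.    1.65 -1.35]
shift units [0.003 0.016 0.004] twist -0.33 deg -37.8
```

Emit:
{"api": "send_rows", "payload": {"commands": [[[0,0.01,0],-0.09,0.1],[[0,0.01,0],-0.18,0.1],[[0,0.01,0],-0.27,0.1],[[0,0.01,0],-0.33,0.1],[[0,0.01,0],-0.33,0.1]]}}

```text
t: 15.22
eef_pos: [0.4825, -0.3653, 0.279]
tool_rot: [0.011, 0.706, -0.018, 0.708]
force: [-0.2, 0.2, -1.3]
opening: 0.551
```

```bash
python3 -c "
from h import *
snap('w15');go(.483,-.3645,.13,87.6)"
```

```text
15.275 [ 0.48254588 -0.36531488  0.27903499] [ 0.47765751 -1.20121852 -0.4311087 ]
t 15.28 pos [ 0.4825 -0.3653  0.279 ] yaw 87.78 tx [ 0.0037 -0.0103 -0.9999] F [ 0.5 -1.2 -0.4] open 46.6 q [-0.73  0.12  1.36 -0.01  1.65 -0.69]
shift units [ 0.003  0.005 -0.994] twist -0.002 deg -0.2
```

View pics/w15.png

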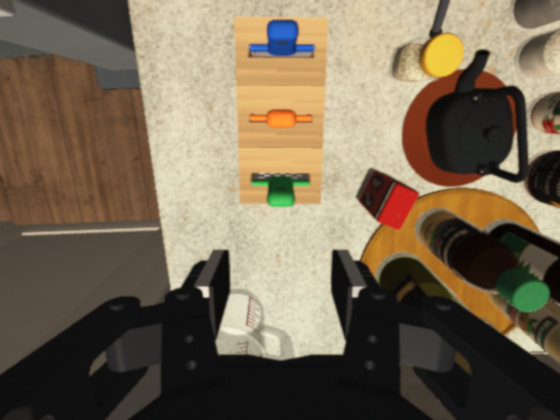

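```bash
python3 -c "
from h import *
crop('pics/w15.png','pics/w15a.png',225,5,340,215,3.8)"
```

```text
(no output)
```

View pics/w15a.png

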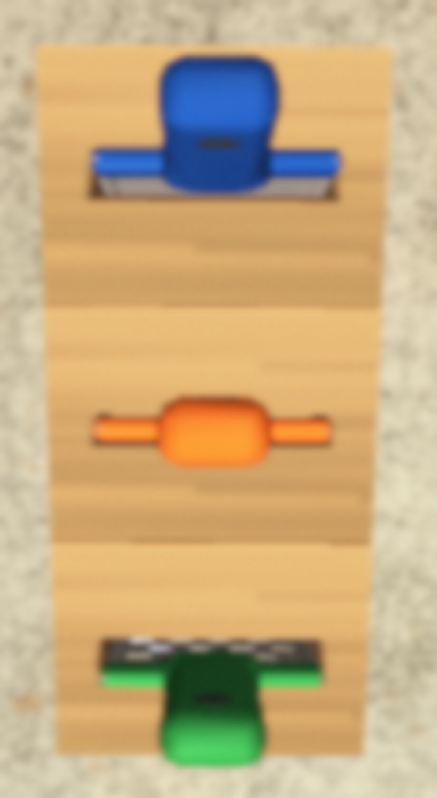

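```bash
python3 -c "
from h import *
crop('pics/w14.png','pics/w14a.png',160,140,310,300,5)"
```

```text
(no output)
```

View pics/w14a.png

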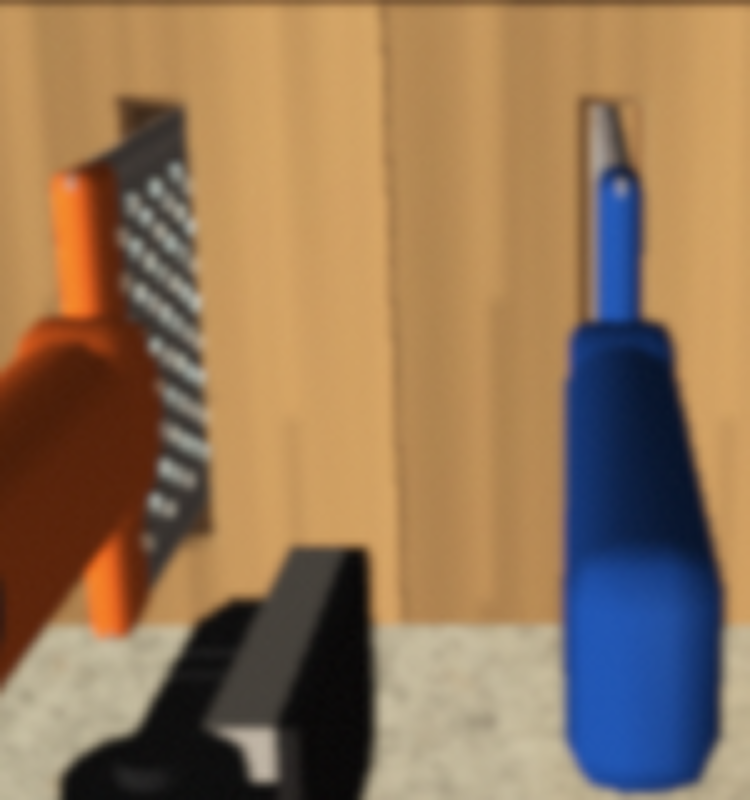

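Emit:
{"api": "send_rows", "payload": {"commands": [[[0,0.005,-0.3],0,0.1],[[0,0.005,-0.6],0,0.1],[[0,0.005,-0.85],0,0.1],[[0,0.005,-0.98],0,0.1],[[0,0.005,-0.98],0,0.1]]}}

```text
t: 15.9
eef_pos: [0.4818, -0.3639, 0.1307]
tool_rot: [0.01, 0.706, -0.016, 0.708]
force: [0.6, -0.6, -0.5]
opening: 0.545
```

```bash
python3 -c "
from h import *
snap('w16');go(.483,-.3645,.13,87.6)"
```

```text
15.95 [ 0.48271093 -0.36471772  0.13259673] [ 0.21837826 -0.98344738  0.89383159]
t 15.95 pos [ 0.4827 -0.3647  0.1326] yaw 87.83 tx [ 0.0038 -0.0104 -0.9999] F [ 0.2 -1.   0.9] open 46.5 q [-0.73  0.17  1.57 -0.01  1.39 -0.69]
shift units [ 0.002  0.001 -0.017] twist -0.002 deg -0.2
```

View pics/w16.png

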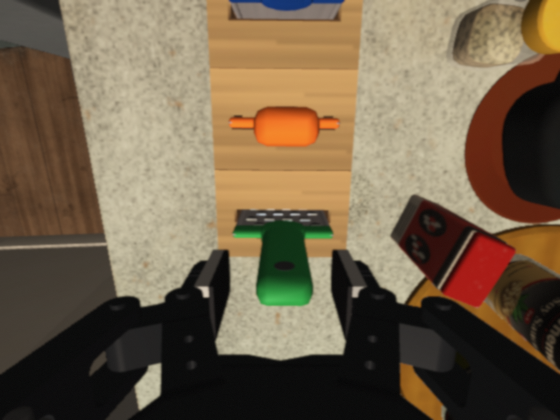

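Emit:
{"api": "send_rows", "payload": {"commands": [[[0.01,0,0],0,0.1],[[0.01,0,0],0,-0.3],[[0.01,0,0],0,-1],[[0.01,0,0],0,-1],[[0.01,0,0],0,-1]], "newtons": 30}}

```text
t: 16.58
eef_pos: [0.4847, -0.3655, 0.1342]
tool_rot: [0.009, 0.705, -0.018, 0.709]
force: [-1.6, 0.2, 5.2]
opening: 0.274
```

```bash
python3 -c "
from h import *
st()"
```

```text
t 16.57 pos [ 0.4847 -0.3655  0.1342] yaw 87.83 tx [ 0.0053 -0.0122 -0.9999] F [-1.6  0.2  5.2] open 23.3 q [-0.73  0.18  1.56 -0.01  1.39 -0.69]
```

Emit:
{"api": "send_rows", "payload": {"commands": [[[0,0,0.08],0,-1],[[0,0,0.16],0,-1],[[0,0,0.24],0,-1],[[0,0,0.28],0,-1],[[0,0,0.28],0,-1]]}}

```text
t: 17.2
eef_pos: [0.485, -0.3657, 0.177]
tool_rot: [0.009, 0.705, -0.018, 0.709]
force: [-0.7, -0.1, -1.6]
opening: 0.274
```

```bash
python3 -c "
from h import *
snap('w17');st()
crop('pics/w17.png','pics/w17a.png',180,100,380,330,3)"
```

```text
17.25 [ 0.48471245 -0.36546856  0.17625216] [ 0.13337242  0.27975738 -1.7952308 ]
t 17.25 pos [ 0.4847 -0.3655  0.1763] yaw 87.83 tx [ 0.0054 -0.0122 -0.9999] F [ 0.1  0.3 -1.8] open 23.1 q [-0.73  0.15  1.51 -0.01  1.47 -0.69]
```

View pics/w17a.png

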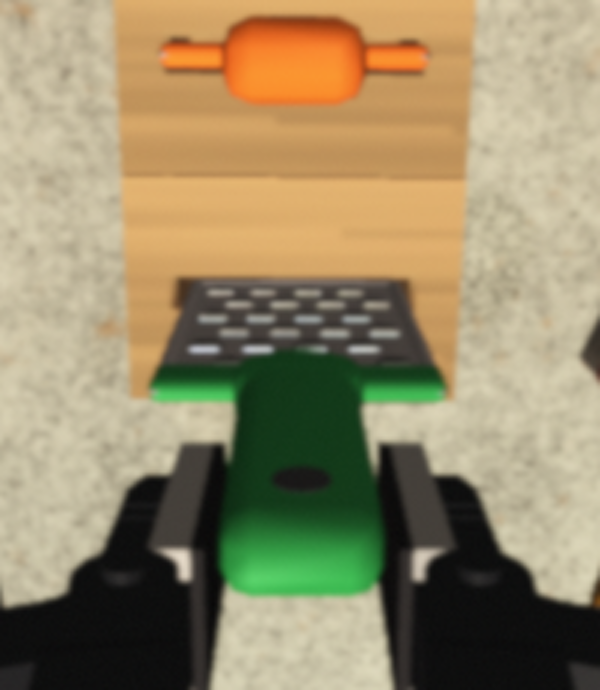

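Emit:
{"api": "send_rows", "payload": {"commands": [[[0,-0.04,0],0,-1],[[0,-0.08,0],0,-1],[[0,-0.12,-0.005],0,-1],[[0,-0.165,-0.01],0,-1],[[0,-0.165,-0.01],0,-1]]}}

```text
t: 17.88
eef_pos: [0.4845, -0.3908, 0.1744]
tool_rot: [0.009, 0.705, -0.018, 0.709]
force: [-0.6, 1.5, -1.0]
opening: 0.271
```

```bash
python3 -c "
from h import *
snap('w18');st()
crop('pics/w18.png','pics/w18a.png',180,100,380,330,3)"
```

```text
17.925 [ 0.48465852 -0.39054037  0.17454636] [ 0.42251896  0.75172267 -0.9786482 ]
t 17.93 pos [ 0.4847 -0.3905  0.1745] yaw 87.81 tx [ 0.0053 -0.0122 -0.9999] F [ 0.4  0.8 -1. ] open 23.0 q [-0.76  0.19  1.47 -0.01  1.47 -0.72]
```

View pics/w18a.png

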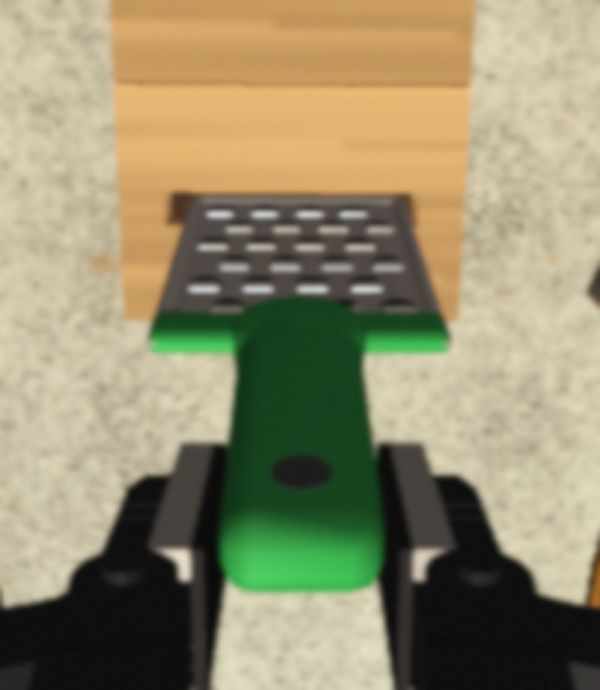

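```bash
cat > tilt.py <<'E'
from h import *
from scipy.optimize import brentq
def solve(n,v,u,r,c,tr):
    """row v (full px) of front point r m below grip (along grater), c in front of mid plane. returns theta (handle lean to grater +x rel. tool)"""
    C=wc(n);M=tr
    def f(th):
        # tool coords: X down, Y = -grater x (front)
        X=-.019+r*np.cos(th)+0*c; Y=c
        d=np.array([np.cos(th),np.sin(th)]) # pointing down the blade: leans to front (tool +y) at the bottom
        fr=np.array([-np.sin(th),np.cos(th)])
        p=np.array([-.019,0])+r*d+c*fr
        w=M['p']+M['R']@np.array([p[0],p[1],0]);return proj(C,w)[0][1]-v
    return np.degrees(brentq(f,-.5,.6))
def tool(n):
    # recover tool pose from camera pose: cam in tool constant
    s0=np.load('w17.npy');return s0
s=r.read_state();Rt=R.from_quat(s['tool_rot']).as_matrix();T=np.load('w18.npy')
TT=np.eye(4);TT[:3,:3]=Rt;TT[:3,3]=s['eef_pos'];K=np.linalg.inv(TT)@T;np.save('cam_in_tool.npy',K);print(K.round(4))
for n,vs in(('w17',(366,400,593,545)),('w18',(312,350,590,532))):
    P=np.load(n+'.npy')@np.linalg.inv(K);M=dict(p=P[:3,3],R=P[:3,:3])
    print(n,'collar front',[round(solve(n,100+vs[0]/3-.4,0,.038,c,M),1) for c in(.002,.003,.004)])
    # handle top front/back edge at r=-.032
    print('  top back',round(solve(n,100+vs[2]/3-.4,0,-.031,-.006,M),1))
E
python3 tilt.py
```

```text
[[-0.000e+00 -2.655e-01  9.641e-01 -1.717e-01]
 [ 2.000e-04 -9.641e-01 -2.655e-01  6.700e-02]
 [ 1.000e+00  2.000e-04  1.000e-04 -9.000e-04]
 [ 0.000e+00  0.000e+00  0.000e+00  1.000e+00]]
w17 collar front [np.float64(6.7), np.float64(5.2), np.float64(3.6)]
  top back -2.7
w18 collar front [np.float64(26.8), np.float64(25.2), np.float64(23.5)]
  top back -3.7
```

```bash
cat > tilt2.py <<'E'
from h import *
from scipy.optimize import least_squares
K=np.load('cam_in_tool.npy')
# grater features (x front is negative; z above foot)
def fit(n,obs,x0=(.02,0,0),fix=None):
    P=np.load(n+'.npy')@np.linalg.inv(K);C=wc(n)
    def world(q,f):  # q: tool X of grater point z=133mm, tool Y, theta ; f=(gx,gy,gz)
        th=q[2];gx,gy,gz=f
        down=np.array([np.cos(th),np.sin(th)]);fr=np.array([-np.sin(th),np.cos(th)])
        p=np.array([q[0],q[1]])+(.133-gz)*down+(-gx)*fr
        return P[:3,3]+P[:3,:3]@np.array([p[0],p[1],gy+q[3]])
    def res(q):
        return np.concatenate([proj(C,world(q,f))[0]-uv for f,uv in obs])
    s=least_squares(res,[-.019,0,0,0],loss='soft_l1',x_scale=[.01,.01,.1,.01])
    q=s.x;zax=world(q,(0,0,1))-world(q,(0,0,0));fc=world(q,(-.002,0,.0475))
    front=world(q,(-1,0,0))-world(q,(0,0,0))
    print(n,'X,Y,th,z',q[:2].round(4),np.degrees(q[2]).round(2),q[3].round(4),'cost',round(s.cost,2),'foot',world(q,(0,0,0)).round(4),'face',fc.round(4),'zax',zax.round(4),'front',front.round(4))
    print('  res',res(q).reshape(-1,2).round(1).tolist())
    return q,world,fc,front
def px(x,y,ox=180,oy=100,k=3):return np.array([ox+x/k-.4,oy+y/k-.4])
if __name__=='__main__':
    tc=.003
    F=lambda a:[((-tc,-.031,.095),px(*a[0])),((-tc,.031,.095),px(*a[1])),((.007,-.012,.165),px(*a[2])),((.007,.012,.165),px(*a[3]))]
    fit('w17',F([(163,362),(430,362),(220,590),(384,590)]))
    fit('w18',F([(162,310),(437,310),(220,587),(384,587)]))
E
python3 tilt2.py
```

```text
w17 X,Y,th,z [ 0.003  -0.0066] 6.07 -0.0016 cost 5.52 foot [ 0.4847 -0.3598  0.0418] face [ 0.4843 -0.3622  0.0893] zax [-0.0104 -0.0927  0.9956] front [0.0367 0.995  0.093 ]
  res [[-0.7, 0.0], [1.9, 0.1], [1.2, -0.0], [-4.4, -0.0]]
w18 X,Y,th,z [ 0.0008 -0.0005] 17.13 -0.0011 cost 5.88 foot [ 0.4857 -0.3535  0.0462] face [ 0.485  -0.365   0.0923] zax [-0.0163 -0.2827  0.9591] front [0.035  0.9584 0.2831]
  res [[-1.4, 0.1], [1.9, 0.1], [2.1, -0.1], [-3.6, -0.1]]
```

Emit:
{"api": "send_rows", "payload": {"commands": [[[0,0,0.05],0,-1],[[0,0,0.15],0,-1],[[0,0,0.3],0,-1],[[0,0,0.5],0,-1],[[0,0,0.75],0,-1],[[0,0,1],0,-1],[[0,0,1],0,-1]], "newtons": 60}}

```text
t: 18.8
eef_pos: [0.4862, -0.3919, 0.331]
tool_rot: [0.007, 0.702, -0.02, 0.711]
force: [-0.6, -0.9, -1.4]
opening: 0.261
```

```bash
python3 -c "
from h import *
snap('w19');go(.4352,-.0986,.236,-11.8)
im=r.get_image('scene');cv2.imwrite('pics/scene19.png',im[:,:,::-1]);crop('pics/w19.png','pics/w19a.png',180,100,380,330,3)
crop('pics/scene19.png','pics/sc19a.png',250,60,430,240,4)"
```

```text
18.85 [ 0.48556721 -0.39136587  0.32800153] [ 0.04953356 -0.30182438 -1.65496395]
t 18.85 pos [ 0.4856 -0.3914  0.328 ] yaw 87.81 tx [ 0.0095 -0.0163 -0.9998] F [ 0.  -0.3 -1.7] open 22.6 q [-0.76  0.16  1.23 -0.01  1.74 -0.72]
shift units [-0.336  1.952 -0.613] twist -0.869 deg -99.6
```

View pics/w19a.png

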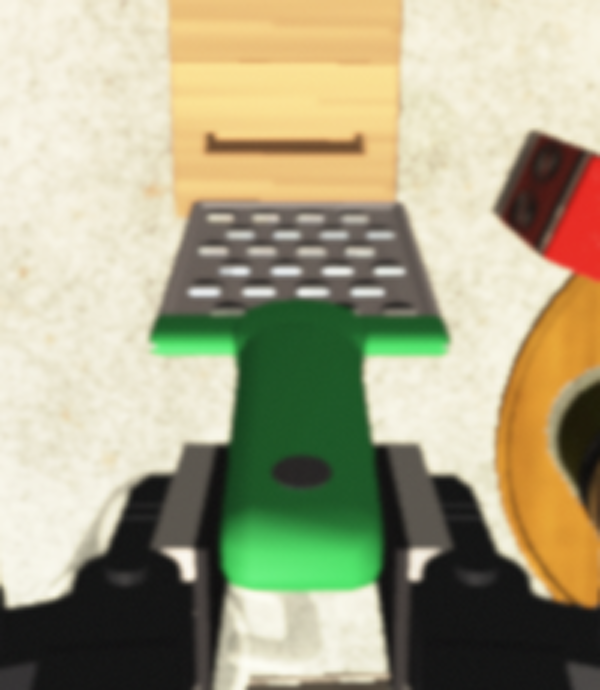

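View pics/sc19a.png

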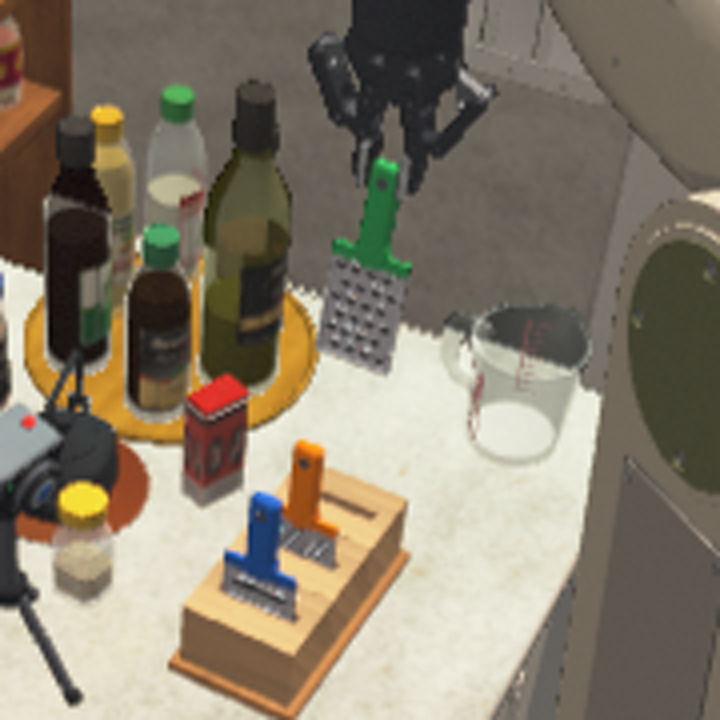

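```bash
cat > t3.py <<'E'
from tilt2 import *
for tc,zc in((.002,.094),(.003,.094),(.003,.090),(.003,.097)):
    print(tc,zc)
    fit('w19',[((-.002,-.031,0),px(191,205)),((-.002,.031,0),px(404,205)),((-tc,-.031,zc),px(163,315)),((-tc,.031,zc),px(437,315)),((.006,0,.165),px(302,589))])
E
python3 t3.py
```

```text
0.002 0.094
w19 X,Y,th,z [-0.0074  0.001 ] 9.22 -0.001 cost 19.17 foot [ 0.4877 -0.3718  0.2069] face [ 0.4869 -0.3765  0.2542] zax [-0.0186 -0.1411  0.9898] front [0.0355 0.9893 0.1417]
  res [[2.2, -0.6], [0.0, -0.6], [-2.5, 7.1], [2.9, 7.1], [-0.6, -1.9]]
0.003 0.094
w19 X,Y,th,z [-0.0083  0.0014] 9.08 -0.0011 cost 16.55 foot [ 0.4877 -0.3717  0.2077] face [ 0.4869 -0.3763  0.255 ] zax [-0.0185 -0.1386  0.9902] front [0.0356 0.9896 0.1392]
  res [[2.1, -0.6], [0.1, -0.6], [-2.8, 5.5], [3.2, 5.5], [-0.6, -1.9]]
0.003 0.09
w19 X,Y,th,z [-0.009   0.0015] 9.07 -0.0011 cost 9.95 foot [ 0.4876 -0.3715  0.2084] face [ 0.4868 -0.3761  0.2557] zax [-0.0185 -0.1384  0.9902] front [0.0356 0.9897 0.139 ]
  res [[2.0, -0.6], [0.2, -0.6], [-2.2, 3.0], [2.5, 3.0], [-0.7, -1.4]]
0.003 0.097
w19 X,Y,th,z [-0.0075  0.0012] 9.09 -0.001 cost 21.71 foot [ 0.4877 -0.3718  0.2069] face [ 0.4869 -0.3764  0.2542] zax [-0.0185 -0.1389  0.9901] front [0.0355 0.9896 0.1395]
  res [[2.2, -0.6], [0.0, -0.6], [-3.2, 7.4], [3.7, 7.4], [-0.6, -2.4]]
```

```bash
cat > t3.py <<'E'
from tilt2 import *
for tc in (.002,.003,.004):
    print(tc)
    fit('w19',[((-.002,-.031,0),px(191,205)),((-.002,.031,0),px(404,205)),((-tc,-.031,.095),px(152,335)),((-tc,.031,.095),px(448,335)),((.006,0,.165),px(302,589))])
    fit('w19',[((-.002,-.031,0),px(191,205)),((-.002,.031,0),px(404,205)),((tc,-.031,.095),px(152,354)),((tc,.031,.095),px(448,354)),((.006,0,.165),px(302,589))])
E
python3 t3.py
```

```text
0.002
w19 X,Y,th,z [-0.013   0.0033] 8.45 -0.0012 cost 2.4 foot [ 0.4875 -0.3712  0.2122] face [ 0.4867 -0.3752  0.2596] zax [-0.0181 -0.1277  0.9916] front [0.0358 0.9911 0.1283]
  res [[1.5, -0.3], [0.5, -0.3], [-0.6, 0.8], [0.6, 0.8], [-0.9, -0.6]]
w19 X,Y,th,z [-0.0133  0.0033] 8.4 -0.0012 cost 1.57 foot [ 0.4875 -0.3712  0.2125] face [ 0.4867 -0.3753  0.2599] zax [-0.0181 -0.127   0.9917] front [0.0358 0.9912 0.1276]
  res [[1.4, -0.2], [0.6, -0.2], [-0.3, 0.4], [0.3, 0.4], [-0.9, -0.3]]
0.003
w19 X,Y,th,z [-0.011  0.002] 8.78 -0.0012 cost 1.39 foot [ 0.4875 -0.3717  0.2104] face [ 0.4867 -0.3761  0.2577] zax [-0.0183 -0.1335  0.9909] front [0.0356 0.9903 0.1341]
  res [[1.7, -0.1], [0.3, -0.1], [-0.2, 0.1], [0.2, 0.1], [-0.8, -0.1]]
w19 X,Y,th,z [-0.0146  0.0042] 8.18 -0.0012 cost 3.26 foot [ 0.4875 -0.3708  0.2137] face [ 0.4867 -0.3747  0.2611] zax [-0.018  -0.1231  0.9922] front [0.0358 0.9917 0.1237]
  res [[1.3, -0.5], [0.7, -0.5], [-0.6, 1.3], [0.6, 1.3], [-0.9, -0.9]]
0.004
w19 X,Y,th,z [-0.009   0.0007] 9.13 -0.0011 cost 1.94 foot [ 0.4876 -0.3723  0.2085] face [ 0.4868 -0.3769  0.2558] zax [-0.0185 -0.1395  0.9901] front [0.0355 0.9895 0.1401]
  res [[2.0, 0.2], [0.1, 0.2], [0.3, -0.5], [-0.1, -0.5], [-0.8, 0.5]]
w19 X,Y,th,z [-0.0151  0.0046] 8.07 -0.0012 cost 5.7 foot [ 0.4875 -0.3706  0.2142] face [ 0.4867 -0.3744  0.2616] zax [-0.0179 -0.1212  0.9925] front [0.0359 0.9919 0.1218]
  res [[1.2, -0.6], [0.8, -0.6], [-0.6, 2.4], [0.6, 2.4], [-0.9, -1.3]]
```

```bash
cat > pose6.py <<'E'
from h import *
from scipy.optimize import least_squares
def fit6(obs,x0,rv0):
    # obs: list (cam, feature(grater coords), uv, weight)
    def tf(q,f):return q[:3]+R.from_rotvec(q[3:]).apply(f)
    def res(q):return np.concatenate([w*(proj(c,tf(q,f))[0]-uv) for c,f,uv,w in obs])
    s=least_squares(res,np.r_[x0,rv0],loss='soft_l1',x_scale=[.01]*3+[.1]*3)
    q=s.x;Rm=R.from_rotvec(q[3:]).as_matrix()
    fc=tf(q,np.array([-.002,0,.0475]));n=-Rm[:,0]
    print('cost',round(s.cost,2),'foot',q[:3].round(4),'facecenter',fc.round(4),'normal',n.round(4),'zax',Rm[:,2].round(4),'elev',np.degrees(np.arcsin(n[2])).round(2),'az',np.degrees(np.arctan2(n[1],n[0])).round(2))
    print(' res',(res(q).reshape(-1,2)).round(1).tolist())
    return fc,n,Rm
E
cat > t4.py <<'E'
from pose6 import *
w=wc('w19');s=cam('scene')
px=lambda x,y,ox,oy,k:np.array([ox+x/k-.4,oy+y/k-.4])
W=lambda x,y:px(x,y,180,100,3);S=lambda x,y:px(x,y,250,60,4)
fit6([(w,(-.002,-.031,0),W(191,205),1),(w,(-.002,.031,0),W(404,205),1),(w,(-.003,-.031,.095),W(152,335),1),(w,(-.003,.031,.095),W(448,335),1),(w,(.006,0,.165),W(302,589),1),
 (s,(-.002,-.031,0),S(388,374),1),(s,(-.002,.031,0),S(318,346),1),(s,(0,0,.165),S(388,158),1),(s,(-.003,-.031,.095),S(411,266),1),(s,(-.003,.031,.095),S(333,241),1)],[.487,-.37,.21],R.from_euler('z',-92.4,degrees=True).as_rotvec())
E
python3 t4.py
```

```text
cost 3.22 foot [ 0.4867 -0.3714  0.2137] facecenter [ 0.4863 -0.3753  0.2611] normal [0.0391 0.9916 0.1236] zax [-0.0104 -0.1233  0.9923] elev 7.1 az 87.74
 res [[0.4, 0.2], [-0.2, 0.3], [-1.2, -0.3], [1.0, -0.3], [0.2, 0.3], [0.5, 0.7], [-0.4, 0.6], [0.7, 1.7], [0.2, 0.4], [0.3, -0.4]]
```

Emit:
{"api": "send_rows", "payload": {"commands": [[[-0.01,0.01,-0.25],0,-1],[[-0.016,0.017,-0.5],0,-1],[[-0.016,0.017,-0.75],0,-1],[[-0.016,0.017,-0.88],0,-1],[[-0.016,0.017,-0.88],0,-1],[[-0.016,0.017,-0.88],0,-1]]}}

```text
t: 19.65
eef_pos: [0.4832, -0.3888, 0.1954]
tool_rot: [0.008, 0.704, -0.019, 0.71]
force: [-0.7, -0.3, -0.0]
opening: 0.266
```

```bash
python3 -c "
from h import *
snap('w20');st()
crop('pics/w20.png','pics/w20a.png',215,140,345,230,6)"
```

```text
19.7 [ 0.48344232 -0.38906642  0.19586034] [-0.79384862 -0.12696308 -1.33132227]
t 19.7 pos [ 0.4834 -0.3891  0.1959] yaw 87.81 tx [ 0.0092 -0.0159 -0.9998] F [-0.8 -0.1 -1.3] open 22.5 q [-0.76  0.17  1.45 -0.01  1.5  -0.72]
```

View pics/w20a.png

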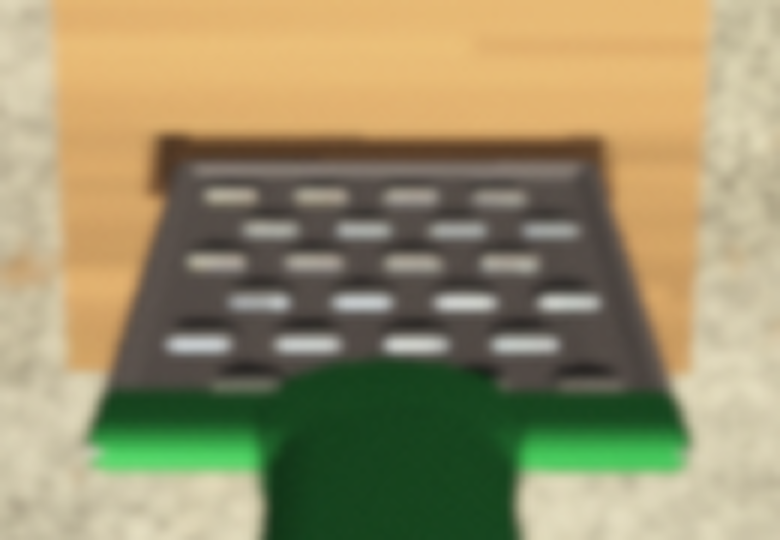

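```bash
python3 -c "
from h import *
c=wc('w20')
g=lambda x,y,z:atz(c,215+x/6-.4,140+y/6-.4,z).round(4)
print('slot',g(153,138,.074),g(607,138,.074),g(153,193,.074),g(607,196,.074))
for z in(.080,.083):print('foot',g(182,163,z),g(592,163,z))"
```

```text
slot [ 0.4491 -0.3603  0.074 ] [ 0.5164 -0.3629  0.074 ] [ 0.4485 -0.3685  0.074 ] [ 0.5163 -0.3716  0.074 ]
foot [ 0.4538 -0.3632  0.08  ] [ 0.5135 -0.3656  0.08  ]
foot [ 0.4541 -0.3628  0.083 ] [ 0.5132 -0.3651  0.083 ]
```

Emit:
{"api": "send_rows", "payload": {"commands": [[[-0.006,0.008,-0.02],0,-1],[[-0.006,0.008,-0.06],0,-1],[[-0.006,0.008,-0.1],0,-1],[[-0.006,0.008,-0.13],0,-1],[[-0.006,0.008,-0.13],0,-1]], "newtons": 30}}

```text
t: 20.32
eef_pos: [0.4822, -0.3875, 0.1754]
tool_rot: [0.008, 0.704, -0.019, 0.71]
force: [-0.2, 0.3, -1.3]
opening: 0.269
```

```bash
python3 -c "
from h import *
snap('w21');st()
crop('pics/w21.png','pics/w21a.png',180,100,380,330,3)"
```

```text
20.375 [ 0.48236187 -0.38772187  0.17592133] [-0.01320098  0.80744376 -0.70215037]
t 20.38 pos [ 0.4824 -0.3877  0.1759] yaw 87.81 tx [ 0.0086 -0.0155 -0.9998] F [-0.   0.8 -0.7] open 22.2 q [-0.76  0.18  1.48 -0.01  1.46 -0.72]
```

View pics/w21a.png

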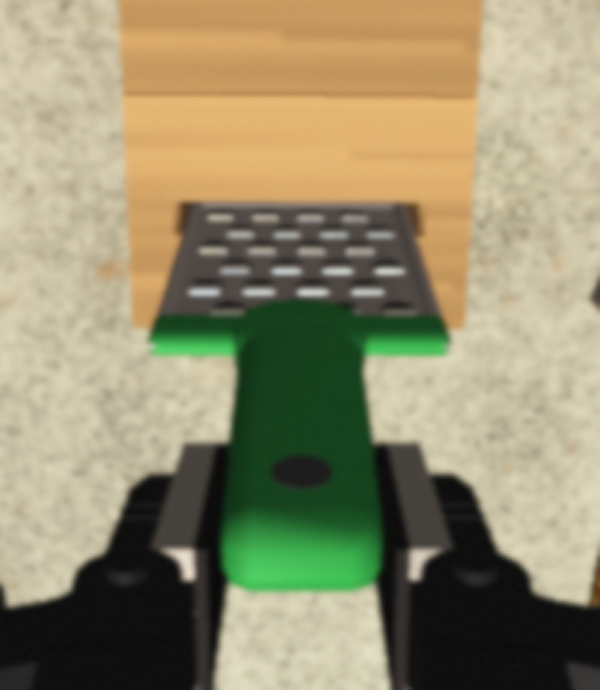

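Emit:
{"api": "send_rows", "payload": {"commands": [[[0,-0.03,0],0,-1],[[0,-0.06,0],0,-1],[[0,-0.09,-0.005],0,-1],[[0,-0.11,-0.01],0,-1],[[0,-0.11,-0.01],0,-1]]}}

```text
t: 21.0
eef_pos: [0.4821, -0.4044, 0.1741]
tool_rot: [0.008, 0.704, -0.019, 0.71]
force: [-1.0, 3.4, -2.1]
opening: 0.261
```

Emit:
{"api": "send_rows", "payload": {"commands": [[[0,0.02,0],0,-1],[[0,0.02,0],0,-1]]}}

```text
t: 21.25
eef_pos: [0.4824, -0.4019, 0.1748]
tool_rot: [0.008, 0.704, -0.019, 0.71]
force: [-0.5, 0.6, -2.1]
opening: 0.264
```

```bash
python3 -c "
from h import *
snap('w22');st()
crop('pics/w22.png','pics/w22a.png',180,100,380,330,3)"
```

```text
21.3 [ 0.48242561 -0.40188715  0.17472629] [ 0.37643627  0.36102362 -0.55744471]
t 21.3 pos [ 0.4824 -0.4019  0.1747] yaw 87.8 tx [ 0.009  -0.0167 -0.9998] F [ 0.4  0.4 -0.6] open 22.4 q [-0.77  0.2   1.46 -0.01  1.46 -0.73]
```

View pics/w22a.png

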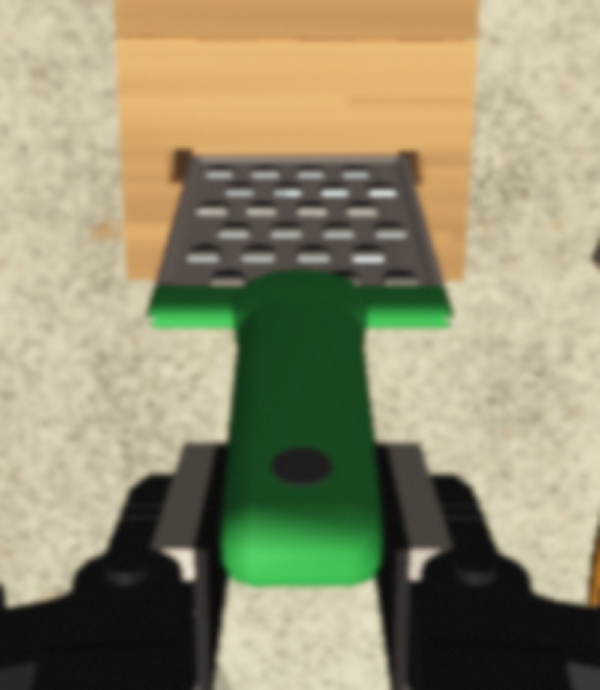

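Emit:
{"api": "send_rows", "payload": {"commands": [[[0,0.005,0.05],0,-1],[[0,0.005,0.15],0,-1],[[0,0.005,0.3],0,-1],[[0,0.005,0.5],0,-1],[[0,0.005,0.75],0,-1],[[0,0.005,1],0,-1],[[0,0.005,1],0,-1]], "newtons": 60}}

```text
t: 22.18
eef_pos: [0.4838, -0.4026, 0.331]
tool_rot: [0.005, 0.701, -0.022, 0.713]
force: [0.1, -0.2, -1.7]
opening: 0.258
```

```bash
python3 -c "
from h import *
snap('w23');go(.4352,-.0986,.25,-11.8)
im=r.get_image('scene');cv2.imwrite('pics/scene23.png',im[:,:,::-1]);crop('pics/w23.png','pics/w23a.png',180,100,380,330,3)
crop('pics/scene23.png','pics/sc23a.png',300,70,390,170,6)"
```

```text
22.225 [ 0.48320765 -0.40204056  0.32800558] [-0.92773416  0.20460183 -1.66355351]
t 22.23 pos [ 0.4832 -0.402   0.328 ] yaw 87.79 tx [ 0.0129 -0.0206 -0.9997] F [-0.9  0.2 -1.7] open 22.2 q [-0.77  0.17  1.22 -0.01  1.73 -0.73]
shift units [-0.32   2.023 -0.52 ] twist -0.869 deg -99.6
```

View pics/w23a.png

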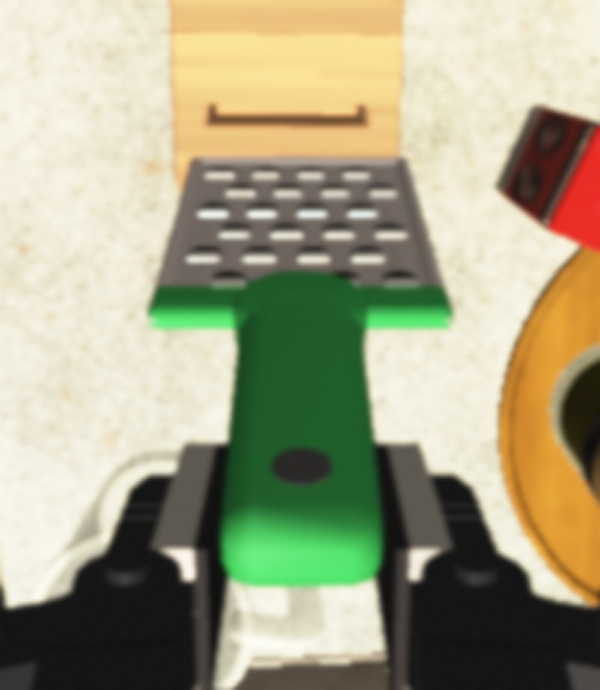

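View pics/sc23a.png

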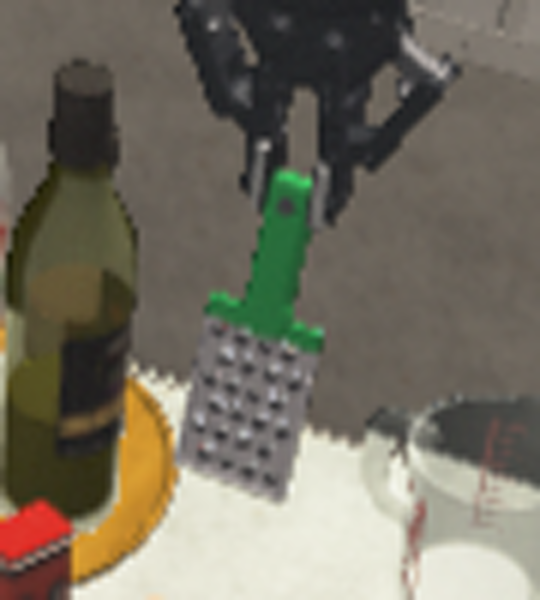

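```bash
cat > t5.py <<'E'
from pose6 import *
w=wc('w23');s=cam('scene')
px=lambda x,y,ox,oy,k:np.array([ox+x/k-.4,oy+y/k-.4])
W=lambda x,y:px(x,y,180,100,3);S=lambda x,y:px(x,y,300,70,6)
fc,n,Rm=fit6([(w,(-.002,-.031,0),W(190,161),1),(w,(-.002,.031,0),W(405,161),1),(w,(-.003,-.031,.095),W(150,308),1),(w,(-.003,.031,.095),W(450,308),1),(w,(.006,0,.165),W(302,583),1),
 (s,(-.002,-.031,0),S(280,500),1),(s,(-.002,.031,0),S(182,464),1),(s,(0,0,.165),S(293,170),1),(s,(-.003,-.031,.095),S(323,328),1),(s,(-.003,.031,.095),S(210,295),1)],[.487,-.37,.21],R.from_euler('z',-92.4,degrees=True).as_rotvec())
st=r.read_state();M=R.from_quat(st['tool_rot']).as_matrix()
np.savez('grasp.npz',fc=M.T@(fc-st['eef_pos']),n=M.T@n,R=M.T@Rm);print(M.T@(fc-st['eef_pos']),M.T@n)
E
python3 t5.py
```

```text
cost 4.28 foot [ 0.4852 -0.3694  0.2153] facecenter [ 0.4845 -0.3767  0.2622] normal [0.0382 0.9797 0.1966] zax [-0.0161 -0.1962  0.9804] elev 11.34 az 87.77
 res [[0.0, 0.1], [0.1, 0.2], [-1.1, -0.1], [0.9, -0.1], [0.3, 0.2], [1.1, 1.0], [-1.0, -0.2], [1.1, 1.4], [0.4, 1.4], [-0.0, -0.1]]
[0.06300603 0.02587643 0.00021977] [-0.21390704  0.97685024  0.0027194 ]
```

Emit:
{"api": "send_rows", "payload": {"commands": [[[0,0.1,0.05],0,-1],[[-0.05,0.25,0.1],-0.06,-1],[[-0.1,0.45,0.1],-0.14,-1],[[-0.15,0.65,0.1],-0.22,-1],[[-0.2,0.85,0.1],-0.3,-1],[[-0.2,1,0.1],-0.38,-1],[[-0.2,1,0.1],-0.44,-1],[[-0.2,1,0.1],-0.44,-1]]}}

```text
t: 23.28
eef_pos: [0.4524, -0.2503, 0.3402]
tool_rot: [0.306, 0.634, -0.32, 0.634]
force: [0.5, -0.3, -2.2]
opening: 0.269
```

```bash
python3 -c "
from h import *
go(.431,-.0974,.25,-11.76)"
```

```text
t 23.27 pos [ 0.4524 -0.2503  0.3402] yaw 37.47 tx [-0.0082 -0.0188 -0.9998] F [ 0.5 -0.3 -2.2] open 22.9 q [-0.59 -0.11  1.48 -0.02  1.77  0.32]
shift units [-0.142  1.019 -0.601] twist -0.43 deg -49.2
```

Emit:
{"api": "send_rows", "payload": {"commands": [[[-0.03,0.15,0],-0.06,-1],[[-0.06,0.35,0],-0.14,-1],[[-0.1,0.55,0],-0.22,-1],[[-0.14,0.75,0],-0.3,-1],[[-0.14,0.9,-0.1],-0.37,-1],[[-0.14,1,-0.25],-0.43,-1],[[-0.14,1,-0.3],-0.43,-1],[[-0.14,1,-0.3],-0.43,-1]]}}

```text
t: 24.28
eef_pos: [0.4309, -0.1006, 0.2947]
tool_rot: [-0.541, -0.45, 0.555, -0.444]
force: [0.4, -0.8, -0.3]
opening: 0.258
```

```bash
cat > pred.py <<'E'
from h import *
from fitlens import pts
q=np.load('lens.npy');_,Rl=pts(q);look=-Rl[:,0];L=q[:3]
g=np.load('grasp.npz');s=r.read_state();M=R.from_quat(s['tool_rot']).as_matrix()
fc=s['eef_pos']+M@g['fc'];n=M@g['n'];T=L+.17*look
d=fc-L;print('t',round(s['t'],2),'tx',M[:,0].round(4),'fc',fc.round(4),'target',T.round(4),'need',(T-fc).round(4),'units',((T-fc)/.15).round(3))
print('dist',(d@look).round(4),'off axis',np.linalg.norm(d-(d@look)*look).round(4),'face err deg',np.degrees(np.arccos(-n@look)).round(2),'elev',np.degrees(np.arcsin(n[2])).round(2),'az',np.degrees(np.arctan2(n[1],n[0])).round(2),'az lens',np.degrees(np.arctan2(-look[1],-look[0])).round(2))
E
python3 pred.py
```

```text
t 24.27 tx [-0.0209 -0.006  -0.9998] fc [ 0.4549 -0.1064  0.2312] target [ 0.4557 -0.1029  0.1722] need [ 0.0008  0.0035 -0.0591] units [ 0.005  0.023 -0.394]
dist 0.1569 off axis 0.0577 face err deg 1.62 elev 11.25 az -11.61 az lens -11.78
```

Emit:
{"api": "send_rows", "payload": {"commands": [[[0.005,0.025,-0.1],0,-1],[[0.005,0.025,-0.25],0,-1],[[0.005,0.025,-0.35],0,-1],[[0.005,0.025,-0.4],0,-1],[[0.005,0.025,-0.4],0,-1],[[0.005,0.025,-0.4],0,-1]]}}

```text
t: 25.02
eef_pos: [0.4321, -0.097, 0.2355]
tool_rot: [-0.541, -0.45, 0.555, -0.444]
force: [0.4, -0.5, -0.5]
opening: 0.264
```

```bash
python3 pred.py; python3 -c "
from h import *
snap('w24')
for n in('scene','side'):
    im=r.get_image(n);cv2.imwrite(f'pics/{n}24.png',im[:,:,::-1])
crop('pics/scene24.png','pics/sc24a.png',230,130,350,250,6)
crop('pics/side24.png','pics/si24a.png',230,150,330,250,6)
"
```

```text
t 25.02 tx [-0.0197 -0.0063 -0.9998] fc [ 0.4562 -0.1028  0.1721] target [ 0.4557 -0.1029  0.1722] need [-0.0005 -0.0001  0.0001] units [-0.003 -0.001  0.001]
dist 0.1696 off axis 0.0003 face err deg 1.55 elev 11.32 az -11.6 az lens -11.78
25.075 [ 0.43218945 -0.09696744  0.23560709] [ 0.50901271  0.38753371 -0.16605361]
```

View pics/sc24a.png

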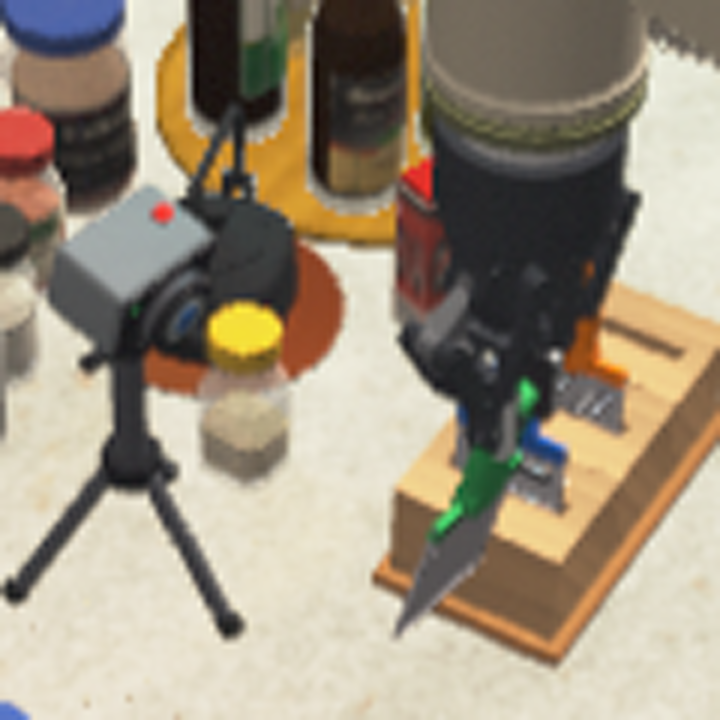

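View pics/si24a.png

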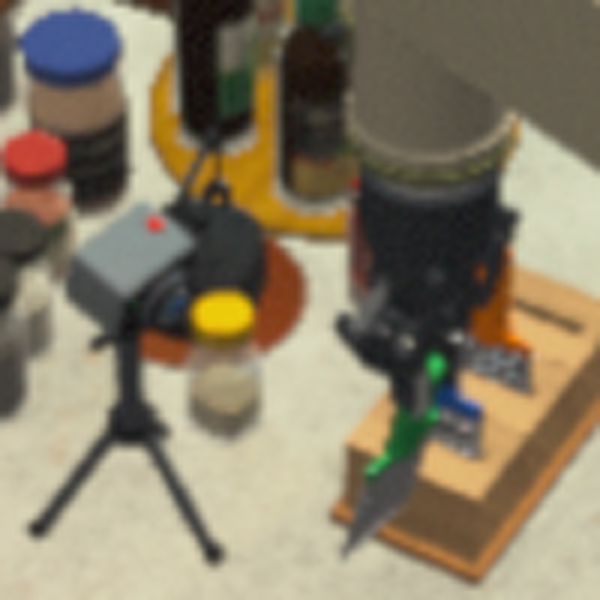

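View pics/w24.png

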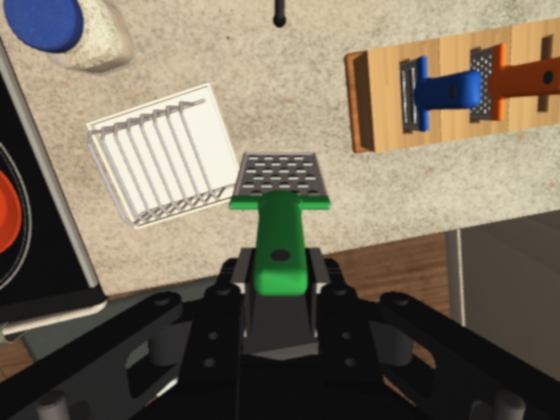

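```bash
python3 -c "
from h import *
crop('pics/w24.png','pics/w24a.png',180,100,380,330,3)
crop('pics/scene24.png','pics/sc24b.png',285,185,335,245,12)"
```

```text
(no output)
```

View pics/sc24b.png

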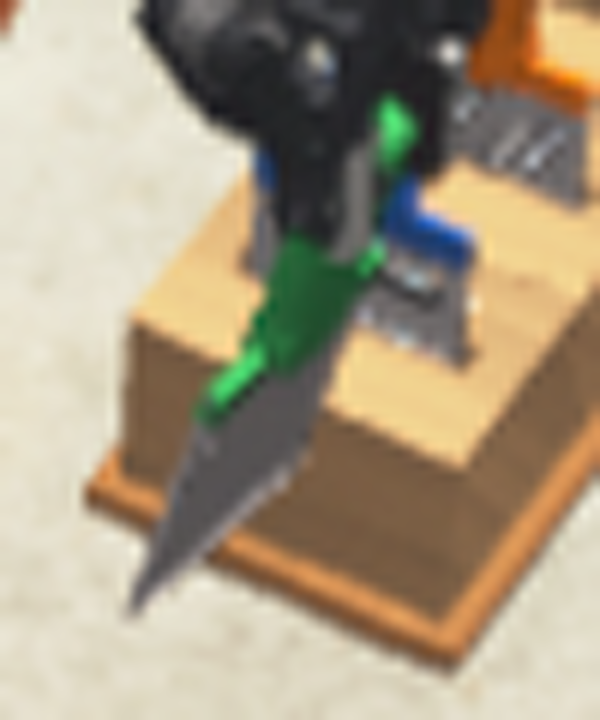

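View pics/w24a.png

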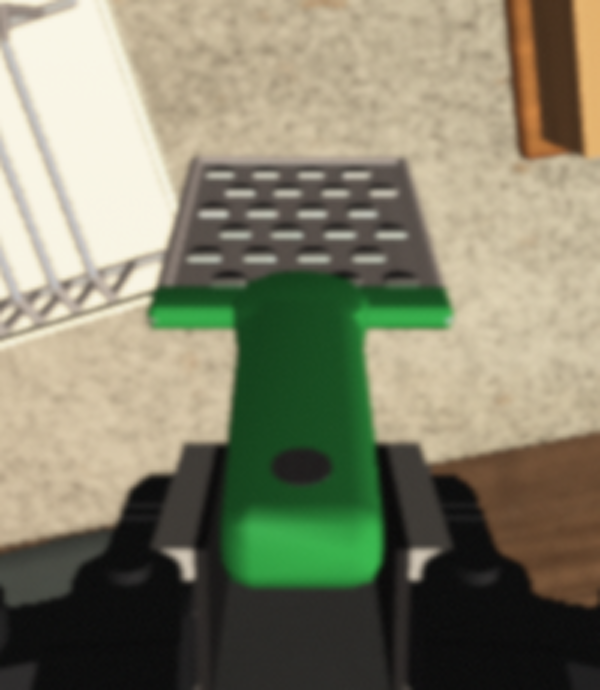

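```bash
cat > t6.py <<'E'
from pose6 import *
w=wc('w24');s=cam('scene')
px=lambda x,y,ox,oy,k:np.array([ox+x/k-.4,oy+y/k-.4])
W=lambda x,y:px(x,y,180,100,3);S=lambda x,y:px(x,y,285,185,12)
ow=[(w,(-.002,-.031,0),W(191,159),1),(w,(-.002,.031,0),W(405,159),1),(w,(-.003,-.031,.095),W(150,307),1),(w,(-.003,.031,.095),W(450,307),1),(w,(.006,0,.165),W(302,585),1)]
os=[(s,(0,-.031,0),S(131,612),1),(s,(.002,.031,0),S(308,458),1),(s,(0,0,.165),S(396,100),1),(s,(0,-.031,.093),S(205,405),1)]
for o in(ow+os,ow):
    fc,n,Rm=fit6(o,[.46,-.1,.13],R.from_euler('z',168,degrees=True).as_rotvec())
    from fitlens import pts
    q=np.load('lens.npy');_,Rl=pts(q);look=-Rl[:,0];d=fc-q[:3]
    print('dist',d@look,'off',(Rl.T@d).round(4),'err',np.degrees(np.arccos(-n@look)))
E
python3 t6.py
```

```text
cost 8.77 foot [ 0.4654 -0.1041  0.1228] facecenter [ 0.458  -0.1025  0.1697] normal [ 0.9595 -0.1988  0.1997] zax [-0.1949  0.0434  0.9799] elev 11.52 az -11.71
 res [[-0.5, -0.1], [0.7, 0.1], [-1.8, -0.5], [1.8, -0.3], [0.2, 0.4], [0.4, 1.7], [0.0, 2.2], [-1.8, 2.9], [0.8, 0.2]]
dist 0.16839498294342867 off [-0.1684  0.0008 -0.0029] err 1.3413147008849449
cost 0.41 foot [ 0.4649 -0.104   0.1177] facecenter [ 0.4568 -0.1022  0.1645] normal [ 0.9565 -0.1963  0.2157] zax [-0.2107  0.0464  0.9764] elev 12.46 az -11.6
 res [[0.1, -0.2], [0.0, -0.2], [-0.5, 0.4], [0.3, 0.4], [0.1, -0.4]]
dist 0.1707331878937634 off [-0.1707  0.0009 -0.0077] err 0.4378019381170909
```

Emit:
{"api": "send_rows", "payload": {"commands": [[[-0.003,-0.002,0.01],0,-1],[[-0.003,-0.002,0.01],0,-1],[[-0.003,-0.002,0.01],0,-1],[[-0.003,-0.002,0.01],0,-1],[[-0.003,-0.002,0.01],0,-1],[[-0.003,-0.002,0.01],0,-1],[[-0.003,-0.002,0.01],0,-1],[[-0.003,-0.002,0.01],0,-1]]}}

```text
t: 26.18
eef_pos: [0.4316, -0.0972, 0.2369]
tool_rot: [-0.541, -0.45, 0.555, -0.444]
force: [0.5, 0.2, -1.6]
opening: 0.264
```

```bash
python3 pred.py; python3 -c "
from h import *
snap('w25');print(r.read_state()['qvel'].round(4))
im=r.get_image('scene');cv2.imwrite('pics/scene25.png',im[:,:,::-1])
a=cv2.imread('pics/w24.png').astype(int);b=cv2.imread('pics/w25.png').astype(int);print(abs(a-b)[150:300,230:330].mean())
crop('pics/scene25.png','pics/sc25a.png',200,110,370,300,3.5)"
```

```text
t 26.18 tx [-0.0197 -0.0063 -0.9998] fc [ 0.4557 -0.1031  0.1735] target [ 0.4557 -0.1029  0.1722] need [ 0.      0.0002 -0.0013] units [ 0.     0.001 -0.009]
dist 0.1697 off axis 0.0013 face err deg 1.55 elev 11.32 az -11.61 az lens -11.78
26.225 [ 0.43162778 -0.09724029  0.23692808] [-0.41898714  0.8221289  -1.6986271 ]
[ 0.0012 -0.0002  0.001  -0.001  -0.0003 -0.0001]
0.8786444444444445
```

View pics/sc25a.png

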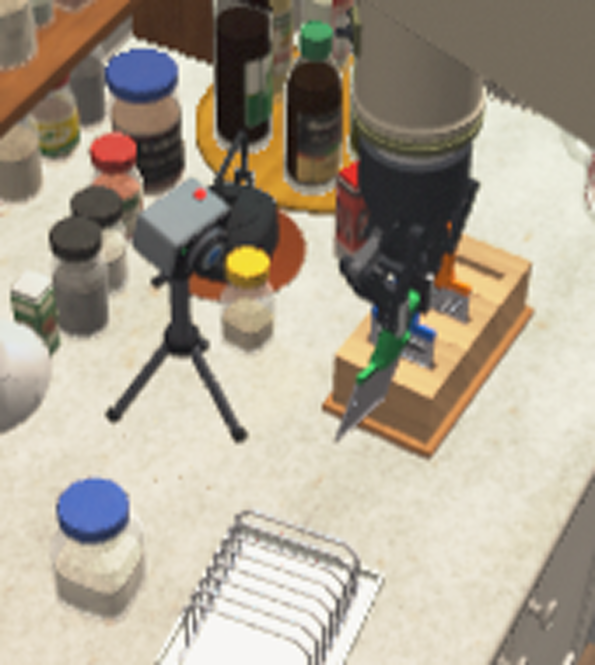

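The rack is empty. The slicer and the orange grater stand in the stand, the camera and jars are where they were, and the coarse grater is held still in front of the lens.

```bash
python3 -c "
from h import *
print(r.hand_in())"
```

```text
the job is handed in; nothing more can be done
None
```

The job is handed in at about 26 s of the 62 s allowed. The slicer is in the empty slot and released. The coarse grater, drawn only after that, is held still in front of the tripod camera.

- **Slicer:** I lowered it until the slot floor pushed back with about 17 N, then opened the gripper. Afterwards its shoulder sat level with the orange grater's, to within about 1 mm.
- **Tilt of the coarse grater:** The arm can only turn about the vertical, and the camera looks down at about 12.9° (my fit, good to about 1.3°). I gripped the handle across its 24 mm width instead of its 14 mm. I then tilted the grater in the grip against the slot edge. The first try gave only about 7°, so I went back into the slot once and tilted it further.
- **Last checks:**
  - **Arm-pose estimate:** the toothed face is 170 mm from the lens, about 1 mm off the axis and about 1.6° from square.
  - **Image fits:** these were taken before a final 1.5 mm raise. Fitting the wrist and scene cameras together gave 168 mm, about 3 mm low and 1.3° from square. The wrist camera alone gave about 8 mm low and 0.4° from square. I raised the grater only 1.5 mm, because the wrist-only height is the weakest measurement.
- **Other things:** The orange grater, camera, jars and rack look unmoved in the last scene picture. The arm was at rest and still gripping when I handed in.

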